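# Weigh a tray of shoe heels on the spring scale

### The job

Load every shoe heel lying on the bench into the aluminium weighing tray on the cork pad, each standing on its black rubber tread inside the rim; turn over any that lie upside down with the nailed tread on top. Then hang the tray by the peak of its bail on the spring scale's hook, letting it down slowly without jerking the spring, and take the hand off until the pointer has settled. Finally lift the tray off the hook and set it back in the middle of the cork pad with all heels still standing in it; leave the hammer, the cement jar and the shoe last alone.

Things in the scene. Friction and masses are not known exactly. Their poses are not given: they have to be found in the camera images.
- heel_0: stacked leather shoe heel, D-shaped block 50 (x) x 48 (y) x 36 (z) mm, 45-85 g, may be absent. Origin: centre of its underside, a 7 mm black rubber tread with 6 brass nails; z points from tread to leather seat (z down = upside down, tread on top). Flat front face at x = +25 mm (it can stand on it), flat parallel sides y = +-24 mm from x = 0 to 25 mm, round back at -x
- heel_1: stacked leather shoe heel, D-shaped block 50 (x) x 48 (y) x 36 (z) mm, 45-85 g, may be absent. Origin: centre of its underside, a 7 mm black rubber tread with 6 brass nails; z points from tread to leather seat (z down = upside down, tread on top). Flat front face at x = +25 mm (it can stand on it), flat parallel sides y = +-24 mm from x = 0 to 25 mm, round back at -x
- heel_2: stacked leather shoe heel, D-shaped block 50 (x) x 48 (y) x 36 (z) mm, 45-85 g, may be absent. Origin: centre of its underside, a 7 mm black rubber tread with 6 brass nails; z points from tread to leather seat (z down = upside down, tread on top). Flat front face at x = +25 mm (it can stand on it), flat parallel sides y = +-24 mm from x = 0 to 25 mm, round back at -x
- heel_3: stacked leather shoe heel, D-shaped block 50 (x) x 48 (y) x 36 (z) mm, 45-85 g, may be absent. Origin: centre of its underside, a 7 mm black rubber tread with 6 brass nails; z points from tread to leather seat (z down = upside down, tread on top). Flat front face at x = +25 mm (it can stand on it), flat parallel sides y = +-24 mm from x = 0 to 25 mm, round back at -x
- tray: aluminium tray 200 (x) x 210 (y) mm, 0.3 kg, floor 4 mm, rim 3 mm thick, 16 mm high outside; stands on the pad. Origin: centre of underside, z up. Rigid bail of 6 mm wire in its plane x = 0: two straight wires rise from the middles of the edges y = +-105 mm to a peak 135 mm above the underside; on the peak a 7 mm stem, then a wooden handle from 150 to 180 mm
- tray_grip (a point): centre of the tray's wooden handle, 26 (x) x 24 (y) x 30 (z) mm, 165 mm above the tray's underside; axes as the tray's
- tray_apex (a point): underside of the bail's peak, where the hook catches it, 132 mm above the tray's underside
- pad: fixed cork pad on the bench, 290 x 290 x 5 mm; origin: centre of its underside
- scale: dial spring scale fixed on the bench: base plate 170 x 190 x 18 mm, green column 44 x 52 mm, round two-faced dial 148 mm across centred 365 mm up. Origin: column axis at bench level; -x points from the column to the hook, z up
- hook_seat (a point): bottom of the V in the scale's hook (top of the 8 mm bar), 168 mm from the column axis towards -x of the scale, 224 mm above the bench when empty; moves down with the load. The bar runs level from the column 18 mm above the seat, dips into the V 25 mm before it and rises to the tip. The hung bail lies across the bar, along the scale's y
- hook_tip (a point): free tip of the hook (top of the bar), 25 mm beyond the seat (-x of the scale) and 20 mm above it; open towards the robot
- carrier (a joint): travel of the sprung hook, m: 0 empty, grows downwards, 0.075 at the stop; spring 150 N/m, so the loaded tray pulls it down 25 to 37 mm, damped, settles in about 1 s. The black dial pointer turns 72 rad per metre of it
- hammer: cobbler's hammer lying on the bench, 260 mm long; bystander, leave alone
- cement_jar: cement jar, 72 mm across, 100 mm tall; bystander, leave alone
- last: wooden shoe last (foot form), about 200 mm long, 70 mm tall; bystander, leave alone

How it is judged:
By the outcome, as a careful person would: the job done as asked, in the order asked, and still so for the second after the job is handed in, with the robot touching nothing.
Of heel_0, heel_1, heel_2 only 1 to 2 are there at a start; the rules pass over those that are not, and their reading is None.
At some moment in a run one of heel_0, heel_1, heel_2, heel_3 may be knocked a few centimetres aside while the robot is not near it.
It also fails if it takes over 210 s, if anything falls off the work surface, if the arm or the gripper's body presses on something with over 40 N, if the wrist force passes 120 N, or if a joint passes its speed limit or range.

### The arm

A 6-joint arm with a two-finger parallel gripper is mounted at the origin on the work surface. World frame = base frame: x ahead of the robot, y to its left, z up, the work surface at z = 0. Lengths are in m, angles in rad, forces in N, time in s.
With the tool pointing down it reaches from about 0.35 to 0.85 m from the base axis. Payload 8.1 kg.
Tool frame: the origin (TCP) lies on the centre line of the jaws, within the pads' length; the fingertips stand 17 mm ahead of it and the grasp point (between the pads) lies 2 mm behind it; z points along the fingers, y is the line along which they close (so a half turn about z gives the same grasp; the last joint's range is limited). The gripper opens to 93 mm and grips with 3 to 60 N. Pads are 15 mm wide; open, the fingers measure 128 mm over their backs; the gripper's body (75 mm by 188 mm) begins 65 mm behind the grasp point.
Start: joints at [1.133, 0.13, 1.488, -0, 1.523, -0.085], TCP at [0.207, 0.563, 0.236] pointing down, gripper open.
Joint ranges: [-2.96, 2.96], [-0.89, 2.26], [0.02, 2.5], [-1.34, 4.48], [0, 2.73], [-2.66, 2.66]. Speed limits (rad/s): [2.39, 2.39, 2.79, 3.14, 3.14, 3.14].

### API

Orientations are given as a rotation vector (axis times angle).
In Python, from plant import robot, optics, close_job, models gives the robot as it stands.
- The arm moves only by the shell command python3 -m inch 'ROWS' [OPENING] [FORCE]. ROWS is a JSON object of lists of equal length, an entry for each row: "travel": the shift along the tool's x, y, z in m, a list of three; "spin": the turn about the tool's z in rad. In form: {"travel": [[x, y, z], ...], "spin": [spin, ...]}. A call has 1 to 10 rows; each row is the pose to reach, as a shift and turn from the pose commanded when the call began, along the tool's axes at that moment; what a row does not reach only later rows make up. A row lasts 1/12 s, in which the tool goes at most 41.7 mm and 7.16 degrees, less where a joint would pass 70% of its speed; a pose out of reach is approached as far as the arm can. A call with a gripper value outside its range is refused whole. OPENING is the closure, from 0 (fully open) to 1 (shut), set as the call begins (- or left out, the last holds). The fingers move at their own pace and stop on an object; FORCE is the grip in N (left out, the last holds). Time passes only in rows, so rows that repeat a pose let the fingers close. It gives the time, the measured TCP pose, the force, the opening and the grip force at its end, in the units of the state.
- robot.read_state(): the state, without advancing time (a new reading comes with each control period).
- optics.read_camera(name): name is "side" or "top" or "wrist"; returns (picture, depth): 420x560x3 uint8, red, green, blue; 420x560 float32, m along the optical axis (not along the pixel's ray), 0 where there is no reading.
- optics.camera_info(name): a dict with "camera_matrix" (3x3 intrinsics, pixels), "view" (4x4, takes a point from world to camera coordinates). Camera axes: x right, y down, z forward; pixel columns grow to the right and rows downward; lengths in m; the calibration is good to about 2 mm. A picture is of the moment at which its call begins: read the wrist's pose just before it. camera_info takes no time and is no camera call; for the wrist camera it gives the pose at the moment of the call.
- close_job(): hands the job in; it is judged then, once.
Trained networks look in the newest picture that a camera, given by its name, has taken for a name from the list of things; names that differ only in an ending like _2 or _b are one class to them, and where a whole thing is asked for, a point or a joint stands for the part that bears it (a point fixed in the world has none). Each returns a list of dicts, best first, with "p" (0 to 1); they miss things now and then, are a little off and sometimes report something else, mostly with a low value. They report only what shows in the picture. A call takes as long as a camera call.
- models.look_for(camera, name): "centre" ([x, y, z] in m, in world coordinates, good to about 4 mm: the middle of the surface that is visible of it).
- models.masks_of(camera, name): "region" (420x560 bool, what is visible of it).
The state is a dict: "t": time; "q": joint angles; "dq": joint speeds; "joint_torque": joint torques, N m; "tool_pos": TCP position; "orientation": TCP orientation; "force": force on the tool from outside, world axes, zero at the start; "wrist_torque": the same for the moment, N m; "opening": finger opening in m; "gripper_force": force on a finger pad.
Only numpy, scipy, OpenCV 4.12 (cv2) and the standard library are available. Lean on these libraries where they do the work, as an engineer would, in place of code of your own. Each camera call takes 0.05 s, during which the arm holds its last target. There are 200 camera calls.

## Working session

There is one attempt and no reset: what is moved stays moved. The work goes in short steps, Python scripts to look and compute and a shell command to move; the robot and the scene stay as the last step left them, time stands still between calls to the robot, and variables do not carry over. Pictures are saved under pics/ and viewed, at most 14 in all, crops included, and the job is handed in when it is done.

```bash
ls; mkdir -p pics; cat > h.py <<'E'
import numpy as np, cv2
from plant import robot, optics, models
from scipy.spatial.transform import Rotation as R
def shot(cam, name):
    info=optics.camera_info(cam); im,d=optics.read_camera(cam)
    cv2.imwrite('pics/'+name+'.png', im[:,:,::-1]); return im,d,info
def cloud(d,info):
    K=np.array(info['camera_matrix']);V=np.array(info['view'])
    v,u=np.mgrid[:d.shape[0],:d.shape[1]]
    P=np.stack([(u-K[0,2])/K[0,0]*d,(v-K[1,2])/K[1,1]*d,d],-1)
    W=(P-V[:3,3])@V[:3,:3]
    W[d==0]=np.nan
    return W
def proj(p,info):
    K=np.array(info['camera_matrix']);V=np.array(info['view'])
    c=V[:3,:3]@np.array(p)+V[:3,3]; q=K@c; return q[:2]/q[2]
E
python3 - <<'E'
from h import *
s=robot.read_state(); print({k:np.round(v,3).tolist() for k,v in s.items()})
print(R.from_rotvec(s['orientation']).as_matrix().round(3))
for c in ('top','side'):
    im,d,info=shot(c,c+'0')
    for n in ('heel_0','tray','tray_grip','pad','scale','hook_seat','hook_tip','hammer','cement_jar','last'):
        print(c,n,[(np.round(x['centre'],3).tolist(),round(x['p'],2)) for x in models.look_for(c,n)][:6])
E
```

```text
pics
{'t': 0.0, 'q': [1.133, 0.131, 1.489, -0.0, 1.523, -0.085], 'dq': [0.001, -0.002, 0.0, 0.0, 0.0, -0.001], 'joint_torque': [0.0, -55.984, -49.177, 0.077, 0.035, -0.0], 'tool_pos': [0.207, 0.563, 0.235], 'orientation': [-0.551, -3.092, 0.003], 'force': [-0.753, -0.562, 0.3], 'wrist_torque': [0.0, 0.039, 0.057], 'gripper_force': 0.0, 'opening': 0.093}
[[-0.938  0.345 -0.001]
 [ 0.345  0.938 -0.002]
 [ 0.    -0.002 -1.   ]]
top heel_0 [([0.443, -0.38, 0.04], 0.86), ([0.601, -0.349, 0.04], 0.66), ([0.584, -0.162, 0.035], 0.56)]
top tray [([0.456, 0.344, 0.01], 0.82), ([0.444, -0.376, 0.037], 0.48)]
top tray_grip [([0.46, 0.342, 0.008], 0.69)]
top pad [([0.384, 0.31, 0.004], 0.55), ([0.694, 0.343, 0.101], 0.52), ([0.586, -0.162, 0.036], 0.27)]
top scale [([0.749, 0.048, 0.215], 0.7)]
top hook_seat [([0.717, 0.063, 0.242], 0.72)]
top hook_tip [([0.722, 0.066, 0.24], 0.57), ([0.384, 0.309, 0.006], 0.19)]
top hammer [([0.522, -0.531, 0.023], 0.65)]
top cement_jar [([0.697, 0.342, 0.102], 0.82), ([0.443, -0.379, 0.038], 0.7)]
top last [([0.728, -0.271, 0.032], 0.85), ([0.717, 0.062, 0.248], 0.56)]
side heel_0 [([0.602, -0.356, 0.039], 0.75), ([0.443, -0.391, 0.037], 0.64), ([0.579, -0.174, 0.034], 0.61)]
side tray [([0.46, 0.338, 0.007], 0.75)]
side tray_grip [([0.463, 0.336, 0.009], 0.69)]
side pad [([0.392, 0.26, 0.004], 0.95), ([0.763, 0.029, 0.132], 0.48)]
side scale [([0.764, 0.03, 0.131], 0.93), ([0.463, 0.34, 0.01], 0.47), ([0.71, 0.054, 0.242], 0.45)]
side hook_seat [([0.713, 0.06, 0.239], 0.8)]
side hook_tip [([0.708, 0.054, 0.24], 0.62)]
side hammer [([0.519, -0.533, 0.023], 0.82)]
side cement_jar [([0.702, 0.328, 0.075], 0.89), ([0.711, 0.056, 0.24], 0.31)]
side last [([0.726, -0.29, 0.034], 0.94), ([0.711, 0.062, 0.239], 0.65)]
```

View pics/top0.png

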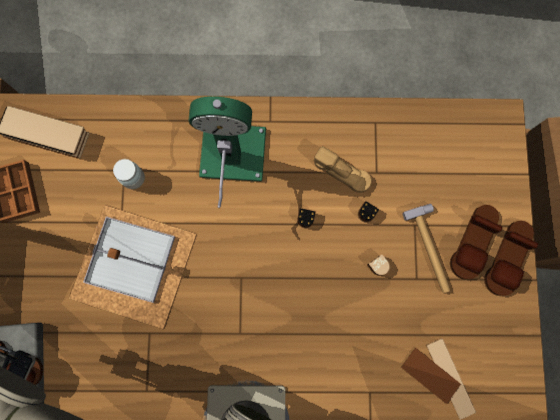

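View pics/side0.png

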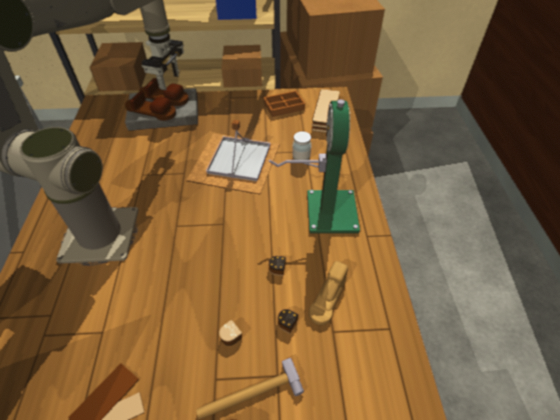

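Top view: two heels lie tread-up at (306,218) and (369,211), and one stands leather-up at (379,265). The tray is on the cork at (130,260) with its handle at (113,253). The hook tip is at (220,205) and the column is above it. The side view agrees. Next I'll measure the fixed things and find where the wrist camera sits.

```bash
cat >> h.py <<'E'
def goto(*wps, start=None):
    """print tool-frame travel/spin for successive waypoints (x,y,z,ang of tool x in deg)"""
    s=robot.read_state(); p=np.array(s['tool_pos']); M=R.from_rotvec(s['orientation']).as_matrix()
    a=np.degrees(np.arctan2(M[1,0],M[0,0]))
    if start is not None: p,a=np.array(start[:3]),start[3]
    print('at',p.round(4),'ang',round(a,2),'t',round(s['t'],2))
    for w in wps:
        A=np.radians(a); X=np.array([np.cos(A),np.sin(A),0]);Y=np.array([np.sin(A),-np.cos(A),0])
        d=np.array(w[:3])-p; da=(w[3]-a+180)%360-180
        print('  ->',w,'travel',[round(float(v),4) for v in (d@X,d@Y,-d[2])],'spin',round(float(-np.radians(da)),4))
        p,a=np.array(w[:3]),w[3]
def rect(W,m):
    P=W[m]; P=P[np.isfinite(P).all(1)]
    r=cv2.minAreaRect(P[:,:2].astype(np.float32)); return np.round(r[0],4).tolist(),np.round(r[1],4).tolist(),round(r[2],1),P.mean(0).round(4).tolist()
E
python3 - <<'E'
from h import *
s=robot.read_state()
i=optics.camera_info('wrist'); V=np.array(i['view']); c=-V[:3,:3].T@V[:3,3]
M=R.from_rotvec(s['orientation']).as_matrix()
print('cam in tool',(M.T@(c-s['tool_pos'])).round(4)); print('cam axes in tool',(V[:3,:3]@M).round(3)); print(np.array(i['camera_matrix']).round(1).tolist())
for cam in ('top','side'):
    im,d,info=shot(cam,cam+'1'); W=cloud(d,info)
    x,y,z=W[...,0],W[...,1],W[...,2]; r,g,b=[im[...,k].astype(int) for k in range(3)]
    print(cam)
    print('bench',np.nanmedian(z[(x>.4)&(x<.6)&(y>-.1)&(y<.1)]))
    plate=(abs(z-.018)<.008)&(g>r+15)&(g>b); print('plate',rect(W,plate),plate.sum())
    pad=(abs(z-.005)<.01)&(r>b+40)&(x>.2)&(x<.65)&(y>.1)&(y<.6)&(z>.002)
    print('hookbar'); h=(z>.19)&(z<.28)&(x<.78)&(x>.5)&(abs(y)<.15)
    print(rect(W,h),h.sum()); P=W[h]; 
    k=P[:,0].argmin(); print('tip',P[k]); 
    for lo in np.arange(.55,.78,.02):
        q=P[(P[:,0]>=lo)&(P[:,0]<lo+.02)]
        if len(q): print(round(lo,2),len(q),q.mean(0).round(3))
    ra=[m for m in models.masks_of(cam,'tray')][0]['region']
    t=ra&(z<.03); print('tray',rect(W,t)); hd=(z>.13)&(z<.2)&(x<.6)&(x>.3)&(y>.2)&(y<.5); print('handle',rect(W,hd),hd.sum())
    pm=models.masks_of(cam,'pad'); print('pad',[ (round(q['p'],2),rect(W,q['region']&(abs(z-.005)<.006))) for q in pm[:1]])
    for q in models.masks_of(cam,'heel_0'):
        m=q['region']&(z>.02); print('heel',round(q['p'],2),rect(W,m) if m.sum()>5 else None, im[m].mean(0).round(0))
E
```

```text
cam in tool [ 0.083   0.0002 -0.1478]
cam axes in tool [[-0.001  1.    -0.001]
 [-0.955 -0.001 -0.296]
 [-0.296  0.001  0.955]]
[[333.9, 0.0, 276.0], [0.0, 333.9, 205.7], [0.0, 0.0, 1.0]]
top
bench 0.0003930334658641786
plate ([0.7879, 0.0545], [0.1897, 0.171], 86.7, [0.7714, 0.0452, 0.0183]) 2117
hookbar
([0.6794, 0.0695], [0.0502, 0.2066], 79.3, [0.7057, 0.0564, 0.2438]) 474
tip [0.57402485 0.06811045 0.24087587]
0.57 18 [0.581 0.066 0.239]
0.59 24 [0.601 0.065 0.228]
0.61 24 [0.62  0.065 0.237]
0.63 24 [0.64  0.063 0.242]
0.65 24 [0.66  0.062 0.241]
0.67 24 [0.68  0.061 0.242]
0.69 23 [0.7   0.059 0.241]
0.71 95 [0.724 0.057 0.24 ]
0.73 195 [0.743 0.054 0.252]
0.75 19 [0.758 0.03  0.227]
0.77 4 [0.774 0.03  0.201]
tray ([0.6805, 0.0885], [0.012, 0.0911], 86.3, [0.692, 0.0866, 0.0079])
handle ([0.4603, 0.3468], [0.0264, 0.0253], 72.2, [0.4591, 0.3438, 0.1782]) 121
pad [(0.87, ([0.444, 0.3357], [0.2975, 0.2963], 72.1, [0.4192, 0.3218, 0.0051]))]
heel 0.61 ([0.6023, -0.3474], [0.0471, 0.0507], 55.8, [0.6025, -0.3476, 0.0353]) [37. 30. 22.]
heel 0.58 ([0.5834, -0.1655], [0.0477, 0.0513], 77.6, [0.5844, -0.1659, 0.0357]) [37. 30. 22.]
heel 0.53 ([0.4452, -0.3801], [0.0477, 0.0481], 36.0, [0.4459, -0.3776, 0.0357]) [198. 173. 138.]
side
bench 0.0007699289769318681
plate ([0.7877, 0.0506], [0.1912, 0.168], 86.3, [0.7889, 0.0345, 0.0185]) 1623
hookbar
([0.6791, 0.0653], [0.0508, 0.212], 79.1, [0.7237, 0.0428, 0.2378]) 597
tip [0.5710234  0.06461409 0.240452  ]
0.57 19 [0.581 0.063 0.237]
0.59 18 [0.6   0.063 0.225]
0.61 19 [0.62  0.061 0.237]
0.63 19 [0.64  0.06  0.241]
0.65 20 [0.66  0.059 0.241]
0.67 27 [0.681 0.057 0.239]
0.69 31 [0.7   0.057 0.235]
0.71 71 [0.723 0.051 0.237]
0.73 155 [0.741 0.042 0.242]
0.75 146 [0.76  0.029 0.237]
0.77 72 [0.775 0.028 0.235]Traceback (most recent call last):
  File "<stdin>", line 19, in <module>
IndexError: list index out of range
```

```bash
python3 - <<'E'
from h import *
goto((.45,.2,.33,160),(.50,-.20,.33,90),(.50,-.30,.33,90))
E
```

```text
at [0.2073 0.5631 0.2356] ang 159.78 t 1.4
  -> (0.45, 0.2, 0.33, 160) travel [-0.3532, -0.2568, -0.0944] spin -0.0038
  -> (0.5, -0.2, 0.33, 90) travel [-0.1838, -0.3588, -0.0] spin 1.2217
  -> (0.5, -0.3, 0.33, 90) travel [-0.1, 0.0, -0.0] spin -0.0
```

```bash
python3 -m inch '{"travel": [[0,0,-0.0944],[0,0,-0.0944],[0,0,-0.0944],[-0.3532,-0.2568,-0.0944],[-0.3532,-0.2568,-0.0944],[-0.3532,-0.2568,-0.0944],[-0.3532,-0.2568,-0.0944],[-0.3532,-0.2568,-0.0944],[-0.3532,-0.2568,-0.0944],[-0.3532,-0.2568,-0.0944]], "spin": [0,0,0,0,0,0,0,0,0,0]}'
python3 -c "
from h import *
goto((.50,-.25,.33,90))"
```

```text
t: 2.23
tool_pos: [0.3701, 0.3189, 0.3304]
orientation: [0.55, 3.092, 0.001]
force: [0.8, 0.1, -0.5]
opening: 0.0929
gripper_force: 0.0
at [0.3701 0.3189 0.3304] ang 159.81 t 2.23
  -> (0.5, -0.25, 0.33, 90) travel [-0.3183, -0.4892, 0.0004] spin 1.2185
```

```bash
python3 -m inch '{"travel": [[-0.3183,-0.4892,0],[-0.3183,-0.4892,0],[-0.3183,-0.4892,0],[-0.3183,-0.4892,0],[-0.3183,-0.4892,0],[-0.3183,-0.4892,0],[-0.3183,-0.4892,0],[-0.3183,-0.4892,0],[-0.3183,-0.4892,0],[-0.3183,-0.4892,0]], "spin": [1.2185,1.2185,1.2185,1.2185,1.2185,1.2185,1.2185,1.2185,1.2185,1.2185]}'
python3 -c "
from h import *
goto((.52,-.30,.33,90))"
```

```text
t: 3.07
tool_pos: [0.4621, -0.0879, 0.3305]
orientation: [2.229, 2.212, 0.001]
force: [1.2, 0.4, -0.6]
opening: 0.0929
gripper_force: 0.0
at [ 0.4621 -0.0879  0.3305] ang 89.58 t 3.07
  -> (0.52, -0.3, 0.33, 90) travel [-0.2117, 0.0595, 0.0005] spin -0.0073
```

```bash
python3 -m inch '{"travel": [[-0.2117,0.0595,0],[-0.2117,0.0595,0],[-0.2117,0.0595,0],[-0.2117,0.0595,0],[-0.2117,0.0595,0],[-0.2117,0.0595,0],[-0.2117,0.0595,0]], "spin": [-0.007,-0.007,-0.007,-0.007,-0.007,-0.007,-0.007]}'
cat >> h.py <<'E'
def heels(cam,name):
    """fit each heel: returns list (centre xy, ang of heel x axis deg, z, dark?)"""
    im,d,info=shot(cam,name); W=cloud(d,info); out=[]
    z=W[...,2]; xs=np.linspace(-.025,.025,401)
    for q in models.masks_of(cam,'heel_0'):
        m=q['region']&(z>.028)&(z<.06)
        if m.sum()<60: continue
        P=W[m]; c=np.median(P,0); P=P[np.linalg.norm(P-c,axis=1)<.05]
        P=P[abs(P[:,2]-np.median(P[:,2]))<.006]
        hull=cv2.convexHull(P[:,:2].astype(np.float32))
        A=cv2.contourArea(hull)
        # fit the D-template by IoU on a 1 mm grid
        g=np.arange(-.045,.0451,.001); gx,gy=np.meshgrid(g,g); o=P[:,:2].mean(0)
        H=np.zeros(gx.shape,np.uint8); cv2.fillConvexPoly(H,np.round(((hull[:,0]-o)+.045)/.001).astype(np.int32),1)
        best=(0,)
        for a in range(0,360,3):
            ca,sa=np.cos(np.radians(a)),np.sin(np.radians(a))
            for dx in np.arange(-.006,.0061,.0015):
              for dy in np.arange(-.006,.0061,.0015):
                u=(gx-dx)*ca+(gy-dy)*sa; v=-(gx-dx)*sa+(gy-dy)*ca
                T=(abs(v)<.024)&(u<.025)&((u>0)|((u/.025)**2+(v/.024)**2<1))
                s=(T&(H>0)).sum()/(T|(H>0)).sum()
                if s>best[0]: best=(s,a,o[0]+dx,o[1]+dy)
        out.append((round(q['p'],2),np.round(best,4).tolist(),'z',round(float(np.median(P[:,2])),4),'col',im[m].mean(0).round(0).tolist(),'A',round(A*1e6)))
    return out,info
E
python3 - <<'E'
from h import *
o,_=heels('wrist','w1')
for q in o: print(*q)
E
```

```text
t: 3.65
tool_pos: [0.5211, -0.3004, 0.3287]
orientation: [-2.217, -2.224, 0.001]
force: [0.0, -0.1, 0.2]
opening: 0.0929
gripper_force: 0.0
0.68 [0.9698, 327.0, 0.6028, -0.3475] z 0.0345 col [72.0, 58.0, 41.0] A 2093
0.61 [0.9714, 348.0, 0.5845, -0.1662] z 0.0348 col [76.0, 63.0, 48.0] A 2063
0.58 [0.9516, 36.0, 0.4457, -0.3796] z 0.0344 col [233.0, 210.0, 173.0] A 2121
```

View pics/w1.png

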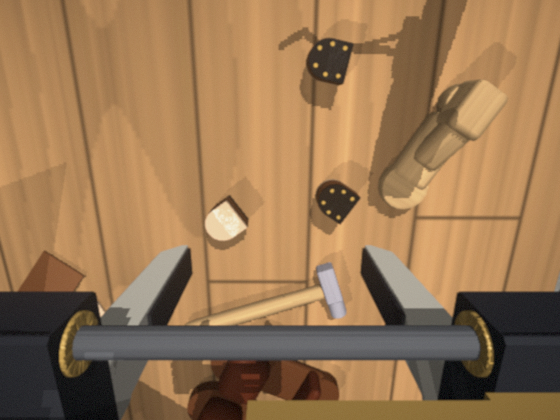

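The wrist view shows A, black tread up, at (328,60), B, also tread up, at (337,202), and C, leather up, at (226,218). All the fits agree with the picture. The branch-like marks by A are shadows. I'll pinch A by its top front edge so that it can swing in the jaws.

```bash
python3 - <<'E'
from h import *
goto((.605,-.1706,.15,168),(.605,-.1706,.045,168))
E
```

```text
at [ 0.5213 -0.2971  0.3298] ang 90.34 t 3.75
  -> (0.605, -0.1706, 0.15, 168) travel [0.126, 0.0845, 0.1798] spin -1.3555
  -> (0.605, -0.1706, 0.045, 168) travel [0.0, 0.0, 0.105] spin -0.0
```

```bash
python3 -m inch '{"travel": [[0.126,0.0845,0.16],[0.126,0.0845,0.16],[0.126,0.0845,0.16],[0.126,0.0845,0.16],[0.126,0.0845,0.16],[0.126,0.0845,0.16],[0.126,0.0845,0.16],[0.126,0.0845,0.16],[0.126,0.0845,0.16],[0.126,0.0845,0.16]], "spin": [-1.3555,-1.3555,-1.3555,-1.3555,-1.3555,-1.3555,-1.3555,-1.3555,-1.3555,-1.3555]}' 0.3 8
python3 - <<'E'
from h import *
goto((.605,-.1706,.15,168),(.605,-.1706,.045,168))
o,_=heels('top','t2')
for q in o: print(*q)
E
```

```text
t: 4.58
tool_pos: [0.605, -0.1683, 0.171]
orientation: [0.478, 3.104, 0.0]
force: [-0.3, 0.5, 0.6]
opening: 0.0651
gripper_force: 0.0
at [ 0.605  -0.1683  0.171 ] ang 162.5 t 4.58
  -> (0.605, -0.1706, 0.15, 168) travel [-0.0007, -0.0022, 0.021] spin -0.0959
  -> (0.605, -0.1706, 0.045, 168) travel [0.0, 0.0, 0.105] spin -0.0
0.83 [0.9485, 36.0, 0.4441, -0.3806] z 0.0361 col [208.0, 183.0, 146.0] A 1992
0.81 [0.9449, 351.0, 0.5838, -0.166] z 0.0362 col [37.0, 31.0, 23.0] A 1988
0.49 [0.9481, 327.0, 0.6023, -0.3471] z 0.0362 col [33.0, 27.0, 20.0] A 2037
```

```bash
python3 -m inch '{"travel": [[-0.0007,-0.0022,0.021],[-0.0007,-0.0022,0.021],[-0.0007,-0.0022,0.06],[-0.0007,-0.0022,0.09],[-0.0007,-0.0022,0.12],[-0.0007,-0.0022,0.126],[-0.0007,-0.0022,0.126]], "spin": [-0.1,-0.1,-0.1,-0.1,-0.1,-0.1,-0.1]}'
python3 -m inch '{"travel": [[0,0,0],[0,0,0],[0,0,0],[0,0,0],[0,0,0],[0,0,0]], "spin": [0,0,0,0,0,0]}' 0.8 8
python3 -m inch '{"travel": [[0,0,-0.02],[0,0,-0.04],[0,0,-0.06],[0,0,-0.06],[0,0,-0.06],[0,0,-0.06]], "spin": [0,0,0,0,0,0]}'
python3 - <<'E'
from h import *
goto()
shot('wrist','w2')
E
```

```text
t: 5.27
tool_pos: [0.6026, -0.1716, 0.0416]
orientation: [-0.341, -3.117, -0.002]
force: [0.8, -0.1, -0.3]
opening: 0.0646
gripper_force: 0.0
t: 5.77
tool_pos: [0.6069, -0.1737, 0.0469]
orientation: [0.336, 3.119, -0.001]
force: [0.4, 1.4, 7.5]
opening: 0.0478
gripper_force: 8.0
t: 6.27
tool_pos: [0.6048, -0.1731, 0.1036]
orientation: [-0.336, -3.123, -0.0]
force: [-0.4, -0.5, -2.0]
opening: 0.0478
gripper_force: 8.0
at [ 0.6048 -0.1731  0.1036] ang 167.7 t 6.27
```

View pics/w2.png

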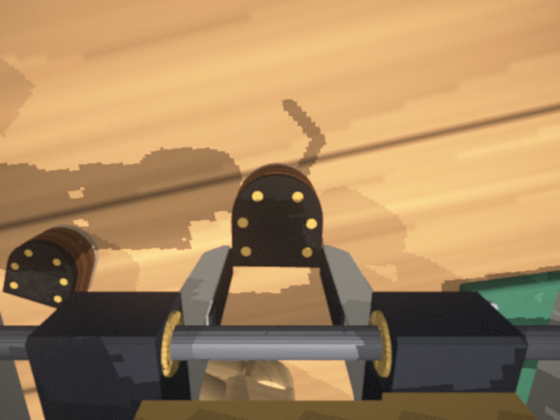

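The heel is held at its front edge, at (278,215) in the view, with the tread still on top. I'll ease the grip and check the tilt.

```bash
cat >> h.py <<'E'
def tilt(name,save=True):
    """slope of the held heel's visible faces: normals in tool frame"""
    s=robot.read_state(); M=R.from_rotvec(s['orientation']).as_matrix()
    im,d,info=shot('wrist',name); W=cloud(d,info)
    P=(W-np.array(s['tool_pos']))@M   # tool frame
    sel=(abs(P[...,1])<.018)&(P[...,0]>-.03)&(P[...,0]<.065)&(P[...,2]>-.03)&(P[...,2]<.075)
    for lo in np.arange(-.03,.065,.01):
        m=sel&(P[...,0]>=lo)&(P[...,0]<lo+.01)
        if m.sum()>20: print('x %.3f z %.4f..%.4f med %.4f n %d'%(lo,*np.percentile(P[...,2][m],[5,95]),np.median(P[...,2][m]),m.sum()), im[m].mean(0).round(0), end='\n')
    return im,P
E
python3 -m inch '{"travel": [[0,0,0],[0,0,0],[0,0,0],[0,0,0]], "spin": [0,0,0,0]}' - 3
python3 -c "
from h import *
tilt('w3')"
```

```text
t: 6.65
tool_pos: [0.6047, -0.173, 0.1034]
orientation: [-0.336, -3.123, -0.0]
force: [-0.2, -0.0, -0.6]
opening: 0.048
gripper_force: 3.0
x 0.000 z 0.0113..0.0144 med 0.0128 n 1265 [67. 55. 43.]
x 0.010 z 0.0137..0.0172 med 0.0155 n 1342 [61. 53. 44.]
x 0.020 z 0.0165..0.0197 med 0.0181 n 1328 [71. 61. 49.]
x 0.030 z 0.0191..0.0223 med 0.0207 n 1338 [85. 73. 55.]
x 0.040 z 0.0215..0.0244 med 0.0229 n 767 [83. 70. 58.]
```

It droops about 15° and sticks there. Gravity pulls it the right way, so an up-and-down bounce should ratchet it further.

```bash
python3 -m inch '{"travel": [[0,0,-0.04],[0,0,-0.08],[0,0,-0.04],[0,0,-0.08],[0,0,-0.04],[0,0,-0.08],[0,0,-0.04],[0,0,-0.08],[0,0,-0.08],[0,0,-0.08]], "spin": [0,0,0,0,0,0,0,0,0,0]}'
python3 -c "
from h import *
tilt('w4')"
```

```text
t: 7.53
tool_pos: [0.6067, -0.1738, 0.1863]
orientation: [0.335, 3.119, -0.002]
force: [0.3, -0.4, -0.0]
opening: 0.0476
gripper_force: 3.0
x -0.030 z 0.0348..0.0383 med 0.0366 n 164 [183. 153. 122.]
x -0.020 z 0.0262..0.0343 med 0.0302 n 444 [99. 66. 43.]
x -0.010 z 0.0175..0.0255 med 0.0212 n 557 [69. 47. 32.]
x 0.000 z 0.0146..0.0224 med 0.0180 n 1396 [57. 46. 35.]
x 0.010 z 0.0230..0.0334 med 0.0281 n 1513 [63. 49. 39.]
x 0.020 z 0.0342..0.0445 med 0.0393 n 1344 [81. 62. 45.]
x 0.030 z 0.0447..0.0506 med 0.0474 n 482 [92. 70. 51.]
```

It now droops 48° and hangs almost balanced, with the seat-back corner lowest. I'll lower that corner onto the bench and drag towards the tool's +x, so that friction carries the rotation on.

```bash
python3 -m inch '{"travel": [[0,0,0.01],[0,0,0.02],[0,0,0.032],[0,0,0.045],[0,0,0.058],[0,0,0.071],[0,0,0.084],[0,0,0.096],[0,0,0.104],[0,0,0.107]], "spin": [0,0,0,0,0,0,0,0,0,0]}'
python3 -m inch '{"travel": [[0.003,0,0.002],[0.006,0,0.004],[0.009,0,0.0055],[0.012,0,0.0065],[0.015,0,0.0075],[0.018,0,0.0085],[0.02,0,0.009],[0.02,0,0.009]], "spin": [0,0,0,0,0,0,0,0]}'
python3 -c "
from h import *
goto();tilt('w5')"
```

```text
t: 8.42
tool_pos: [0.604, -0.1728, 0.0747]
orientation: [-0.336, -3.121, -0.001]
force: [-0.2, 0.4, -1.7]
opening: 0.0479
gripper_force: 3.0
t: 9.08
tool_pos: [0.5849, -0.1688, 0.068]
orientation: [-0.336, -3.123, -0.0]
force: [-1.4, -0.5, 3.7]
opening: 0.0475
gripper_force: 3.0
at [ 0.5849 -0.1688  0.068 ] ang 167.72 t 9.08
x -0.030 z 0.0205..0.0245 med 0.0225 n 574 [151. 120.  91.]
x -0.020 z 0.0158..0.0203 med 0.0182 n 733 [90. 58. 37.]
x -0.010 z 0.0116..0.0158 med 0.0136 n 827 [70. 47. 32.]
x 0.000 z 0.0097..0.0220 med 0.0143 n 1749 [47. 38. 29.]
x 0.010 z 0.0237..0.0687 med 0.0337 n 1945 [59. 48. 36.]
x 0.020 z 0.0455..0.0702 med 0.0687 n 1274 [162. 127.  85.]
x 0.030 z 0.0683..0.0704 med 0.0693 n 786 [229. 179. 119.]
x 0.040 z 0.0683..0.0703 med 0.0693 n 826 [229. 180. 120.]
x 0.050 z 0.0683..0.0703 med 0.0693 n 876 [216. 168. 113.]
x 0.060 z 0.0683..0.0704 med 0.0694 n 445 [212. 164. 109.]
```

```bash
python3 -m inch '{"travel": [[0.005,0,0.002],[0.010,0,0.004],[0.016,0,0.006],[0.022,0,0.0075],[0.027,0,0.008],[0.033,0,0.009],[0.039,0,0.010],[0.045,0,0.012],[0.05,0,0.014],[0.05,0,0.014]], "spin": [0,0,0,0,0,0,0,0,0,0]}'
python3 -c "
from h import *
goto();tilt('w6')"
```

```text
t: 9.97
tool_pos: [0.5353, -0.1579, 0.0536]
orientation: [-0.336, -3.122, -0.0]
force: [-1.4, 0.6, 2.0]
opening: 0.0481
gripper_force: 3.0
at [ 0.5353 -0.1579  0.0536] ang 167.72 t 9.97
x -0.030 z -0.0048..-0.0019 med -0.0034 n 725 [158. 134. 109.]
x -0.020 z -0.0024..0.0550 med 0.0002 n 1769 [101.  71.  49.]
x -0.010 z 0.0022..0.0555 med 0.0056 n 2368 [123.  88.  60.]
x 0.000 z 0.0066..0.0555 med 0.0097 n 1915 [108.  85.  62.]
x 0.010 z 0.0539..0.0559 med 0.0549 n 836 [218. 167. 111.]
x 0.020 z 0.0538..0.0560 med 0.0549 n 857 [232. 181. 121.]
x 0.030 z 0.0539..0.0560 med 0.0549 n 914 [235. 186. 124.]
x 0.040 z 0.0538..0.0560 med 0.0549 n 947 [237. 189. 125.]
x 0.050 z 0.0538..0.0560 med 0.0549 n 973 [229. 179. 119.]
x 0.060 z 0.0538..0.0560 med 0.0549 n 518 [226. 175. 116.]
```

```bash
python3 -m inch '{"travel": [[0.008,0,0.004],[0.015,0,0.008],[0.02,0,0.012],[0.024,0,0.017],[0.028,0,0.022],[0.030,0,0.026],[0.032,0,0.030],[0.033,0,0.033],[0.033,0,0.033]], "spin": [0,0,0,0,0,0,0,0,0]}'
python3 -c "
from h import *
goto();tilt('w7')"
```

```text
t: 10.77
tool_pos: [0.5038, -0.151, 0.0201]
orientation: [-0.336, -3.122, -0.001]
force: [-0.0, 0.3, -0.2]
opening: 0.0484
gripper_force: 3.0
at [ 0.5038 -0.151   0.0201] ang 167.72 t 10.77
x -0.020 z -0.0199..-0.0182 med -0.0191 n 492 [152. 129. 103.]
x -0.010 z -0.0209..-0.0149 med -0.0197 n 1889 [141. 119.  96.]
x 0.000 z -0.0156..0.0218 med 0.0031 n 3796 [96. 69. 48.]
x 0.010 z 0.0204..0.0224 med 0.0214 n 1132 [188. 146.  98.]
x 0.020 z 0.0204..0.0224 med 0.0214 n 1183 [182. 140.  94.]
x 0.030 z 0.0204..0.0224 med 0.0214 n 1243 [197. 151. 101.]
x 0.040 z 0.0204..0.0225 med 0.0214 n 1306 [224. 172. 115.]
x 0.050 z 0.0204..0.0225 med 0.0214 n 1397 [225. 173. 116.]
x 0.060 z 0.0204..0.0224 med 0.0214 n 711 [223. 171. 114.]
```

The heel is almost flat with its leather on top. I'll let go, shift back over the heel's middle and take a firm grip.

```bash
python3 -m inch '{"travel": [[0,0,0],[0,0,0],[0,0,0]], "spin": [0,0,0]}' 0.35 10
python3 -m inch '{"travel": [[-0.006,0,0],[-0.012,0,0],[-0.012,0,0]], "spin": [0,0,0]}'
python3 -m inch '{"travel": [[0,0,0],[0,0,0],[0,0,0],[0,0,0]], "spin": [0,0,0,0]}' 0.8 15
python3 -m inch '{"travel": [[0,0,-0.03],[0,0,-0.07],[0,0,-0.11],[0,0,-0.15],[0,0,-0.19],[0,0,-0.22],[0,0,-0.22],[0,0,-0.22]], "spin": [0,0,0,0,0,0,0,0]}'
python3 - <<'E'
from h import *
goto()
tilt('w8')
for cam in ('top','side'):
    im,d,info=shot(cam,cam+'3'); W=cloud(d,info); z=W[...,2]; x=W[...,0]; y=W[...,1]
    for n in ('tray','pad'):
        q=models.masks_of(cam,n)
        for k in q[:2]: print(cam,n,round(k['p'],2),rect(W,k['region']&(z<.03)&(z>-.01)),k['region'].sum())
    hd=(z>.155)&(z<.2)&(x<.6)&(x>.3)&(y>.2)&(y<.5); print('handle',rect(W,hd),hd.sum())
    r=(z>.012)&(z<.03)&(x<.65)&(x>.25)&(y>.2)&(y<.5); print('rim',rect(W,r),r.sum())
    np.savez('/tmp/%s3.npz'%cam,im=im,W=W)
E
```

```text
t: 11.07
tool_pos: [0.5048, -0.1514, 0.0214]
orientation: [0.336, 3.123, -0.0]
force: [-0.0, 0.0, -0.4]
opening: 0.06
gripper_force: 0.0
t: 11.32
tool_pos: [0.5177, -0.1543, 0.0216]
orientation: [0.336, 3.122, -0.001]
force: [0.5, -0.5, -0.2]
opening: 0.0605
gripper_force: 0.0
t: 11.65
tool_pos: [0.5159, -0.1537, 0.0209]
orientation: [-0.336, -3.123, -0.0]
force: [0.3, -0.0, 0.1]
opening: 0.0481
gripper_force: 15.0
t: 12.32
tool_pos: [0.5173, -0.1543, 0.2436]
orientation: [0.335, 3.119, -0.002]
force: [-0.1, -0.3, -1.3]
opening: 0.0478
gripper_force: 15.0
at [ 0.5173 -0.1543  0.2436] ang 167.72 t 12.32
x -0.020 z -0.0146..-0.0129 med -0.0138 n 1035 [147. 124. 100.]
x -0.010 z -0.0148..-0.0129 med -0.0138 n 1462 [149. 126. 101.]
x 0.000 z -0.0147..-0.0130 med -0.0138 n 1553 [171. 144. 116.]
x 0.010 z -0.0143..0.0191 med -0.0042 n 2982 [109.  85.  64.]
top tray 0.75 ([0.4603, 0.3465], [0.2139, 0.2037], 75.0, [0.4593, 0.3481, 0.0103]) 5072
top pad 0.81 ([0.4433, 0.3387], [0.2938, 0.2917], 72.6, [0.4177, 0.322, 0.0053]) 4494
handle ([0.4597, 0.3453], [0.0251, 0.0254], 72.6, [0.4592, 0.3441, 0.1815]) 115
rim ([0.4619, 0.3321], [0.2849, 0.3243], 74.6, [0.4552, 0.3461, 0.0157]) 1618
side tray 0.66 ([0.4583, 0.3439], [0.2103, 0.2115], 78.2, [0.4078, 0.3388, 0.0121]) 544
side pad 0.89 ([0.4433, 0.3387], [0.3052, 0.2944], 73.2, [0.3844, 0.3223, 0.0056]) 1061
side pad 0.2 ([0.4581, 0.3454], [0.2162, 0.2036], 75.4, [0.4138, 0.3391, 0.012]) 588
handle ([0.0, 0.0], [0.0, 0.0], 0.0, [nan, nan, nan]) 0
rim ([0.4292, 0.343], [0.2391, 0.2564], 74.4, [0.4188, 0.3353, 0.017]) 237h.py:30: RuntimeWarning: Mean of empty slice.
  r=cv2.minAreaRect(P[:,:2].astype(np.float32)); return np.round(r[0],4).tolist(),np.round(r[1],4).tolist(),round(r[2],1),P.mean(0).round(4).tolist()
  ret = um.true_divide(
```

The tray centre is about (0.460, 0.3465) with yaw −15°, and the heel is held upright. I'll set heel A in the near right quarter of the tray.

```bash
python3 - <<'E'
from h import *
goto((.386,.3177,.244,165),(.386,.3177,.034,165))
E
```

```text
at [ 0.5154 -0.1535  0.2393] ang 167.72 t 12.67
  -> (0.386, 0.3177, 0.244, 165) travel [0.2266, 0.4329, -0.0047] spin 0.0475
  -> (0.386, 0.3177, 0.034, 165) travel [0.0, 0.0, 0.21] spin -0.0
```

```bash
python3 -m inch '{"travel": [[0.018,0.035,0],[0.036,0.069,0],[0.054,0.104,0],[0.072,0.139,0],[0.091,0.173,0],[0.109,0.208,0],[0.127,0.242,0],[0.145,0.277,0],[0.163,0.312,0],[0.181,0.346,0]], "spin": [0,0,0,0,0,0,0,0,0,0]}'
python3 -m inch '{"travel": [[0.018,0.035,0],[0.036,0.069,0],[0.0456,0.0869,0],[0.0456,0.0869,0],[0.0456,0.0869,0],[0.0456,0.0869,0]], "spin": [0.0475,0.0475,0.0475,0.0475,0.0475,0.0475]}'
python3 - <<'E'
from h import *
goto((.386,.3177,.1,165),(.386,.3177,.034,165))
im,d,info=shot('wrist','w9'); W=cloud(d,info); z=W[...,2]
for lo,hi in ((.010,.030),(.15,.2)):
    m=(z>lo)&(z<hi)&(W[...,0]>.3)&(W[...,0]<.62)&(W[...,1]>.18); print(rect(W,m),m.sum())
E
```

```text
t: 13.5
tool_pos: [0.4117, 0.2245, 0.2405]
orientation: [-0.336, -3.123, 0.0]
force: [1.7, 0.1, -0.4]
opening: 0.048
gripper_force: 15.0
t: 14.0
tool_pos: [0.3867, 0.3167, 0.2404]
orientation: [-0.41, -3.114, 0.002]
force: [-0.5, 0.0, -0.2]
opening: 0.0482
gripper_force: 15.0
at [0.3867 0.3167 0.2404] ang 165.01 t 14.0
  -> (0.386, 0.3177, 0.1, 165) travel [0.001, 0.0008, 0.1404] spin 0.0003
  -> (0.386, 0.3177, 0.034, 165) travel [0.0, 0.0, 0.066] spin -0.0
([0.48, 0.45], [0.4212, 0.1816], 74.5, [0.4258, 0.3892, 0.0181]) 2168
([0.4599, 0.3369], [0.0038, 0.0139], 71.5, [0.4607, 0.3361, 0.1824]) 58
```

View pics/w9.png

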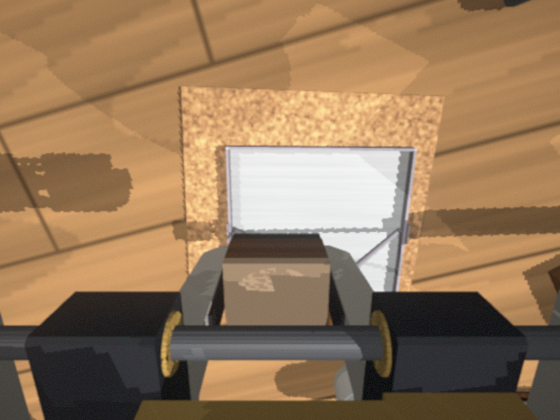

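The near half of the tray is at (228–413, 147–290). The heel sits over its −y half and square to the rim, so I'll lower it.

```bash
python3 -m inch '{"travel": [[0.001,0.001,0.035],[0.001,0.001,0.07],[0.001,0.001,0.105],[0.001,0.001,0.14],[0.001,0.001,0.165],[0.001,0.001,0.185],[0.001,0.001,0.197],[0.001,0.001,0.205],[0.001,0.001,0.207],[0.001,0.001,0.207]], "spin": [0,0,0,0,0,0,0,0,0,0]}'
python3 -m inch '{"travel": [[0,0,0.002],[0,0,0.002],[0,0,0.002]], "spin": [0,0,0]}' 0.37 10
python3 -m inch '{"travel": [[0,0,-0.02],[0,0,-0.04],[0,0,-0.08],[0,0,-0.12],[0,0,-0.16],[0,0,-0.2],[0,0,-0.21],[0,0,-0.21]], "spin": [0,0,0,0,0,0,0,0]}'
python3 - <<'E'
from h import *
goto()
o,_=heels('top','t4')
for q in o: print(*q)
E
```

```text
t: 14.88
tool_pos: [0.3866, 0.3184, 0.0345]
orientation: [0.411, 3.114, 0.0]
force: [0.1, 0.2, -0.6]
opening: 0.0479
gripper_force: 15.0
t: 15.13
tool_pos: [0.3869, 0.3192, 0.0332]
orientation: [0.41, 3.113, 0.002]
force: [0.1, -0.2, -0.5]
opening: 0.0576
gripper_force: 0.0
t: 15.8
tool_pos: [0.3882, 0.3202, 0.2478]
orientation: [0.409, 3.107, 0.01]
force: [0.9, 0.8, -0.1]
opening: 0.0586
gripper_force: 0.0
at [0.3882 0.3202 0.2478] ang 165.01 t 15.8
0.67 [0.9217, 327.0, 0.6017, -0.3469] z 0.0366 col [37.0, 31.0, 23.0] A 1926
0.59 [0.9369, 36.0, 0.445, -0.3795] z 0.0364 col [211.0, 185.0, 149.0] A 1954
```

```bash
python3 - <<'E'
from h import *
goto((.45,-.05,.25,165),(.6195,-.3585,.15,147),(.6195,-.3585,.045,147))
E
```

```text
at [0.3862 0.3188 0.2422] ang 165.01 t 15.9
  -> (0.45, -0.05, 0.25, 165) travel [-0.157, -0.3397, -0.0078] spin 0.0002
  -> (0.6195, -0.3585, 0.15, 147) travel [-0.2436, -0.2541, 0.1] spin 0.3142
  -> (0.6195, -0.3585, 0.045, 147) travel [0.0, 0.0, 0.105] spin -0.0
```

```bash
python3 -m inch '{"travel": [[-0.016,-0.034,-0.008],[-0.031,-0.068,-0.008],[-0.047,-0.102,-0.008],[-0.063,-0.136,-0.008],[-0.079,-0.17,-0.008],[-0.094,-0.204,-0.008],[-0.11,-0.238,-0.008],[-0.126,-0.272,-0.008],[-0.141,-0.306,-0.008],[-0.157,-0.34,-0.008]], "spin": [0,0,0,0,0,0,0,0,0,0]}' 0.3 8
python3 -m inch '{"travel": [[-0.027,-0.028,0.011],[-0.054,-0.056,0.022],[-0.081,-0.085,0.033],[-0.108,-0.113,0.044],[-0.135,-0.141,0.055],[-0.162,-0.169,0.066],[-0.189,-0.198,0.078],[-0.217,-0.226,0.09],[-0.2436,-0.2541,0.1],[-0.2436,-0.2541,0.1]], "spin": [0.03,0.06,0.1,0.14,0.18,0.22,0.26,0.29,0.3142,0.3142]}'
python3 - <<'E'
from h import *
goto((.6195,-.3585,.15,147),(.6195,-.3585,.045,147))
o,_=heels('wrist','w10')
for q in o: print(*q)
E
```

```text
t: 16.73
tool_pos: [0.4484, -0.052, 0.2474]
orientation: [-0.41, -3.111, -0.001]
force: [1.4, -0.4, 0.0]
opening: 0.065
gripper_force: 0.0
t: 17.57
tool_pos: [0.6166, -0.3624, 0.1382]
orientation: [-0.896, -2.998, -0.004]
force: [-0.3, 0.4, -1.8]
opening: 0.0649
gripper_force: 0.0
at [ 0.6166 -0.3624  0.1382] ang 146.7 t 17.57
  -> (0.6195, -0.3585, 0.15, 147) travel [-0.0003, 0.0049, -0.0118] spin -0.0052
  -> (0.6195, -0.3585, 0.045, 147) travel [0.0, 0.0, 0.105] spin -0.0
0.96 [0.961, 327.0, 0.6027, -0.349] z 0.0347 col [78.0, 64.0, 48.0] A 2072
0.77 [0.9004, 36.0, 0.446, -0.3815] z 0.0345 col [240.0, 220.0, 184.0] A 1992
```

```bash
python3 -m inch '{"travel": [[0,0,0],[0,0,0.03],[0,0,0.06],[0,0,0.085],[0,0,0.1],[0,0,0.105],[0,0,0.105]], "spin": [0,0,0,0,0,0,0]}'
python3 -m inch '{"travel": [[0,0,0],[0,0,0],[0,0,0],[0,0,0],[0,0,0]], "spin": [0,0,0,0,0]}' 0.8 8
python3 -m inch '{"travel": [[0,0,-0.02],[0,0,-0.04],[0,0,-0.06],[0,0,-0.06],[0,0,-0.06]], "spin": [0,0,0,0,0]}' - 3
python3 -c "
from h import *
goto();tilt('w11')"
```

```text
t: 18.25
tool_pos: [0.6187, -0.3577, 0.0447]
orientation: [-0.89, -3.011, -0.001]
force: [-0.3, 0.2, -0.3]
opening: 0.0648
gripper_force: 0.0
t: 18.67
tool_pos: [0.6205, -0.3598, 0.0475]
orientation: [0.891, 3.009, -0.002]
force: [-0.5, 1.1, 6.6]
opening: 0.0476
gripper_force: 8.0
t: 19.08
tool_pos: [0.6204, -0.3598, 0.1072]
orientation: [0.891, 3.008, -0.002]
force: [0.7, 0.5, -0.7]
opening: 0.0479
gripper_force: 3.0
at [ 0.6204 -0.3598  0.1072] ang 146.99 t 19.08
x -0.010 z 0.0119..0.0137 med 0.0128 n 425 [53. 42. 33.]
x 0.000 z 0.0119..0.0139 med 0.0129 n 1178 [66. 54. 40.]
x 0.010 z 0.0123..0.0142 med 0.0132 n 1230 [63. 54. 46.]
x 0.020 z 0.0124..0.0144 med 0.0134 n 1303 [72. 61. 48.]
x 0.030 z 0.0126..0.0206 med 0.0137 n 1425 [93. 76. 55.]
x 0.040 z 0.0132..0.0457 med 0.0193 n 1141 [93. 68. 49.]
```

```bash
python3 -m inch '{"travel": [[0,0,-0.04],[0,0,-0.08],[0,0,-0.04],[0,0,-0.08],[0,0,-0.08],[0,0,-0.08]], "spin": [0,0,0,0,0,0]}'
python3 -c "
from h import *
goto();tilt('w12')"
```

```text
t: 19.63
tool_pos: [0.6199, -0.3594, 0.1855]
orientation: [0.892, 3.01, -0.001]
force: [-0.6, -0.4, 0.9]
opening: 0.0483
gripper_force: 3.0
at [ 0.6199 -0.3594  0.1855] ang 147.0 t 19.63
x -0.030 z 0.0394..0.0411 med 0.0401 n 57 [166. 130.  95.]
x -0.020 z 0.0241..0.0365 med 0.0309 n 229 [81. 57. 39.]
x -0.010 z 0.0118..0.0213 med 0.0136 n 440 [52. 40. 30.]
x 0.000 z 0.0130..0.0202 med 0.0164 n 1513 [66. 54. 40.]
x 0.010 z 0.0203..0.0272 med 0.0238 n 1401 [70. 59. 47.]
x 0.020 z 0.0275..0.0345 med 0.0309 n 1329 [77. 62. 48.]
x 0.030 z 0.0342..0.0402 med 0.0370 n 837 [100.  79.  56.]
```

```bash
python3 -m inch '{"travel": [[0,0,0.04],[0,0,0],[0,0,0.04],[0,0,0],[0,0,0],[0,0,0]], "spin": [0,0,0,0,0,0]}'
python3 -c "
from h import *
goto();tilt('w13')"
```

```text
t: 20.18
tool_pos: [0.6213, -0.3604, 0.1878]
orientation: [0.891, 3.006, -0.003]
force: [0.9, 0.0, -0.5]
opening: 0.0478
gripper_force: 3.0
at [ 0.6213 -0.3604  0.1878] ang 147.0 t 20.18
x -0.030 z 0.0314..0.0370 med 0.0342 n 253 [142. 111.  84.]
x -0.020 z 0.0219..0.0306 med 0.0261 n 449 [80. 52. 34.]
x -0.010 z 0.0128..0.0210 med 0.0161 n 612 [52. 38. 28.]
x 0.000 z 0.0140..0.0241 med 0.0188 n 1650 [61. 50. 36.]
x 0.010 z 0.0247..0.0347 med 0.0297 n 1467 [69. 56. 43.]
x 0.020 z 0.0354..0.0454 med 0.0402 n 1278 [86. 68. 48.]
x 0.030 z 0.0456..0.0489 med 0.0470 n 190 [102.  78.  56.]
```

```bash
python3 -m inch '{"travel": [[0,0,0.01],[0,0,0.02],[0,0,0.032],[0,0,0.045],[0,0,0.058],[0,0,0.071],[0,0,0.084],[0,0,0.096],[0,0,0.106],[0,0,0.11]], "spin": [0,0,0,0,0,0,0,0,0,0]}'
python3 -m inch '{"travel": [[0.003,0,0.002],[0.006,0,0.004],[0.009,0,0.0055],[0.012,0,0.0065],[0.015,0,0.0075],[0.018,0,0.0085],[0.02,0,0.009],[0.02,0,0.009]], "spin": [0,0,0,0,0,0,0,0]}'
python3 -c "
from h import *
goto();tilt('w14')"
```

```text
t: 21.07
tool_pos: [0.6183, -0.3583, 0.0723]
orientation: [-0.892, -3.01, -0.001]
force: [0.5, 0.4, 0.2]
opening: 0.0479
gripper_force: 3.0
t: 21.73
tool_pos: [0.6019, -0.3477, 0.066]
orientation: [-0.892, -3.012, -0.0]
force: [-0.4, 0.5, 3.6]
opening: 0.0479
gripper_force: 3.0
at [ 0.6019 -0.3477  0.066 ] ang 147.0 t 21.73
x -0.030 z 0.0171..0.0211 med 0.0190 n 686 [117.  86.  63.]
x -0.020 z 0.0127..0.0166 med 0.0147 n 769 [83. 54. 35.]
x -0.010 z 0.0083..0.0124 med 0.0103 n 860 [51. 37. 27.]
x 0.000 z 0.0081..0.0273 med 0.0168 n 2166 [49. 40. 31.]
x 0.010 z 0.0295..0.0677 med 0.0413 n 2058 [102.  82.  57.]
x 0.020 z 0.0659..0.0683 med 0.0673 n 811 [228. 183. 123.]
x 0.030 z 0.0660..0.0683 med 0.0673 n 804 [214. 168. 112.]
x 0.040 z 0.0663..0.0684 med 0.0673 n 855 [213. 165. 110.]
x 0.050 z 0.0662..0.0684 med 0.0673 n 866 [231. 181. 121.]
x 0.060 z 0.0663..0.0685 med 0.0673 n 441 [234. 185. 124.]
```

Same state as heel A at this stage, so I'll repeat the same continuation.

```bash
python3 -m inch '{"travel": [[0.005,0,0.001],[0.010,0,0.003],[0.016,0,0.005],[0.022,0,0.0065],[0.027,0,0.007],[0.033,0,0.008],[0.039,0,0.009],[0.045,0,0.011],[0.05,0,0.013],[0.05,0,0.013]], "spin": [0,0,0,0,0,0,0,0,0,0]}'
python3 -c "
from h import *
goto();tilt('w15')"
```

```text
t: 22.62
tool_pos: [0.5596, -0.3201, 0.0528]
orientation: [-0.892, -3.011, -0.0]
force: [-0.9, 0.2, 3.2]
opening: 0.0483
gripper_force: 3.0
at [ 0.5596 -0.3201  0.0528] ang 147.0 t 22.62
x -0.030 z -0.0036..-0.0009 med -0.0023 n 776 [112.  84.  63.]
x -0.020 z -0.0014..0.0544 med 0.0009 n 1768 [96. 67. 46.]
x -0.010 z 0.0025..0.0547 med 0.0058 n 2514 [106.  78.  54.]
x 0.000 z 0.0061..0.0549 med 0.0182 n 1617 [135. 105.  74.]
x 0.010 z 0.0531..0.0552 med 0.0541 n 837 [228. 177. 119.]
x 0.020 z 0.0531..0.0551 med 0.0542 n 870 [230. 179. 120.]
x 0.030 z 0.0531..0.0552 med 0.0541 n 906 [228. 177. 118.]
x 0.040 z 0.0531..0.0552 med 0.0542 n 941 [227. 176. 117.]
x 0.050 z 0.0530..0.0551 med 0.0541 n 997 [229. 179. 119.]
x 0.060 z 0.0531..0.0553 med 0.0541 n 533 [231. 181. 122.]
```

```bash
python3 -m inch '{"travel": [[0.008,0,0.004],[0.015,0,0.008],[0.02,0,0.012],[0.024,0,0.017],[0.028,0,0.022],[0.030,0,0.026],[0.032,0,0.030],[0.033,0,0.032],[0.033,0,0.032]], "spin": [0,0,0,0,0,0,0,0,0]}'
python3 -c "
from h import *
goto();tilt('w16')"
```

```text
t: 23.42
tool_pos: [0.5324, -0.3025, 0.0202]
orientation: [-0.892, -3.011, -0.001]
force: [0.4, 0.2, -0.5]
opening: 0.0479
gripper_force: 3.0
at [ 0.5324 -0.3025  0.0202] ang 147.0 t 23.42
x -0.020 z -0.0224..-0.0211 med -0.0218 n 165 [141. 120.  96.]
x -0.010 z -0.0233..-0.0024 med -0.0178 n 3320 [101.  80.  61.]
x 0.000 z -0.0044..0.0222 med 0.0089 n 2652 [103.  76.  51.]
x 0.010 z 0.0204..0.0224 med 0.0215 n 1130 [217. 167. 111.]
x 0.020 z 0.0205..0.0225 med 0.0215 n 1177 [229. 178. 119.]
x 0.030 z 0.0205..0.0225 med 0.0215 n 1234 [232. 182. 122.]
x 0.040 z 0.0205..0.0226 med 0.0216 n 1313 [233. 184. 122.]
x 0.050 z 0.0205..0.0225 med 0.0215 n 1378 [231. 181. 121.]
x 0.060 z 0.0204..0.0225 med 0.0216 n 721 [227. 176. 117.]
```

```bash
python3 -m inch '{"travel": [[0,0,0],[0,0,0],[0,0,0],[0,0,0]], "spin": [0,0,0,0]}' 0.35 10
python3 -c "
from h import *
goto();tilt('w17')"
```

```text
t: 23.8
tool_pos: [0.5331, -0.303, 0.0213]
orientation: [0.892, 3.012, -0.0]
force: [-0.6, 0.5, -0.6]
opening: 0.06
gripper_force: 0.0
at [ 0.5331 -0.303   0.0213] ang 147.0 t 23.8
x -0.020 z -0.0142..-0.0125 med -0.0133 n 1043 [145. 123.  99.]
x -0.010 z -0.0143..-0.0124 med -0.0134 n 1470 [146. 123.  99.]
x 0.000 z -0.0134..0.0231 med 0.0053 n 3603 [101.  77.  55.]
x 0.010 z 0.0216..0.0236 med 0.0227 n 1107 [213. 162. 108.]
x 0.020 z 0.0216..0.0236 med 0.0226 n 1163 [224. 172. 115.]
x 0.030 z 0.0217..0.0236 med 0.0226 n 1239 [228. 176. 118.]
x 0.040 z 0.0216..0.0235 med 0.0226 n 1291 [229. 178. 118.]
x 0.050 z 0.0215..0.0237 med 0.0226 n 1369 [227. 176. 117.]
x 0.060 z 0.0215..0.0237 med 0.0225 n 707 [223. 171. 114.]
```

```bash
python3 -m inch '{"travel": [[-0.006,0,0],[-0.012,0,0],[-0.012,0,0]], "spin": [0,0,0]}'
python3 -m inch '{"travel": [[0,0,0],[0,0,0],[0,0,0],[0,0,0]], "spin": [0,0,0,0]}' 0.8 15
python3 -m inch '{"travel": [[0,0,-0.03],[0,0,-0.07],[0,0,-0.11],[0,0,-0.15],[0,0,-0.19],[0,0,-0.22],[0,0,-0.22],[0,0,-0.22]], "spin": [0,0,0,0,0,0,0,0]}'
python3 - <<'E'
from h import *
goto((.43,.05,.24,165),(.4104,.4085,.24,165),(.4104,.4085,.033,165))
tilt('w18')
im,d,info=shot('top','t5'); W=cloud(d,info); z=W[...,2]
for q in models.masks_of('top','heel_0'): print(round(q['p'],2),rect(W,q['region']&(z>.02)))
m=models.masks_of('top','tray'); print([(round(k['p'],2),rect(W,k['region']&(z<.03)&(z>0))) for k in m[:1]])
cv2.imwrite('pics/t5c.png',cv2.resize(im[180:350,40:240,::-1],None,fx=3.5,fy=3.5,interpolation=cv2.INTER_CUBIC))
E
```

```text
t: 24.1
tool_pos: [0.5442, -0.3102, 0.0215]
orientation: [0.892, 3.011, -0.001]
force: [0.1, 0.6, 0.4]
opening: 0.0603
gripper_force: 0.0
t: 24.43
tool_pos: [0.5427, -0.3092, 0.0209]
orientation: [-0.892, -3.012, -0.0]
force: [-0.0, 0.4, -1.4]
opening: 0.0479
gripper_force: 15.0
t: 25.1
tool_pos: [0.5441, -0.3101, 0.2441]
orientation: [0.891, 3.007, -0.003]
force: [0.4, 0.0, -0.8]
opening: 0.048
gripper_force: 15.0
at [ 0.5441 -0.3101  0.2441] ang 147.0 t 25.1
  -> (0.43, 0.05, 0.24, 165) travel [0.2918, 0.2399, 0.0041] spin -0.3141
  -> (0.4104, 0.4085, 0.24, 165) travel [0.1117, 0.3412, -0.0] spin -0.0
  -> (0.4104, 0.4085, 0.033, 165) travel [0.0, 0.0, 0.207] spin -0.0
x -0.020 z -0.0147..-0.0129 med -0.0138 n 1020 [149. 125. 101.]
x -0.010 z -0.0148..-0.0129 med -0.0138 n 1452 [150. 126. 102.]
x 0.000 z -0.0148..-0.0129 med -0.0138 n 1558 [150. 126. 102.]
x 0.010 z -0.0143..0.0190 med -0.0032 n 2853 [103.  79.  59.]
0.84 ([0.3965, 0.3166], [0.0495, 0.0478], 74.5, [0.3937, 0.3146, 0.0437])
0.41 ([0.4271, -0.3241], [0.0202, 0.1365], 31.5, [0.4506, -0.3586, 0.0581])
[(0.68, ([0.4615, 0.35], [0.2188, 0.207], 74.5, [0.4635, 0.3489, 0.0104]))]
```

View pics/t5c.png

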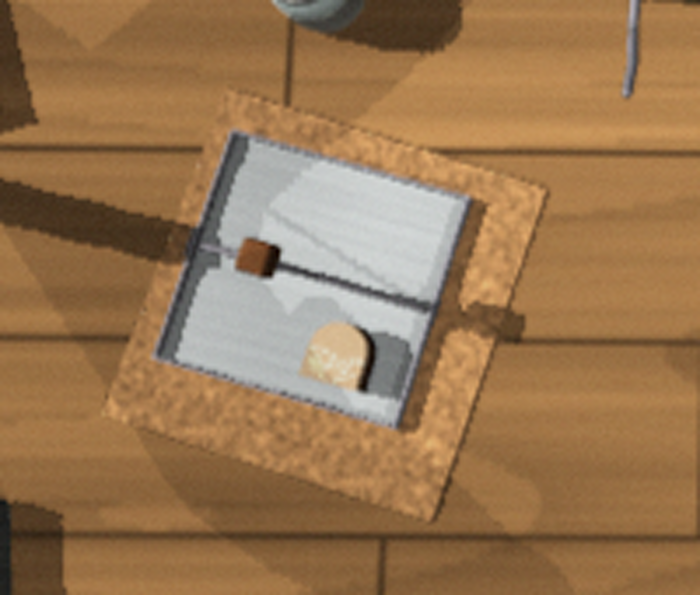

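The tray crop shows heel A standing leather-up in the near right quarter at (337,355), clear of the bail and rim. Heel B goes next to it.

```bash
python3 -m inch '{"travel": [[0.029,0.024,0],[0.058,0.048,0],[0.088,0.072,0],[0.117,0.096,0],[0.146,0.12,0],[0.175,0.144,0],[0.204,0.168,0],[0.233,0.192,0],[0.263,0.216,0],[0.2918,0.2399,0]], "spin": [-0.03,-0.06,-0.1,-0.13,-0.16,-0.19,-0.22,-0.25,-0.28,-0.3141]}'
python3 -m inch '{"travel": [[0.011,0.034,0],[0.022,0.068,0],[0.034,0.102,0],[0.045,0.136,0],[0.056,0.17,0],[0.067,0.205,0],[0.078,0.239,0],[0.089,0.273,0],[0.1,0.307,0],[0.1117,0.3412,0]], "spin": [0,0,0,0,0,0,0,0,0,0]}'
python3 -m inch '{"travel": [[0,0,0],[0,0,0],[0,0,0]], "spin": [0,0,0]}'
python3 - <<'E'
from h import *
goto((.4104,.4085,.033,165))
E
```

```text
t: 26.13
tool_pos: [0.427, 0.0523, 0.2392]
orientation: [-0.408, -3.112, 0.0]
force: [0.5, 0.2, -0.4]
opening: 0.0479
gripper_force: 15.0
t: 26.97
tool_pos: [0.4081, 0.4105, 0.2388]
orientation: [-0.41, -3.113, 0.004]
force: [0.7, 0.0, -0.2]
opening: 0.0477
gripper_force: 15.0
t: 27.22
tool_pos: [0.4087, 0.4085, 0.2392]
orientation: [-0.409, -3.113, 0.004]
force: [0.5, 0.0, -1.4]
opening: 0.0479
gripper_force: 15.0
at [0.4087 0.4085 0.2392] ang 165.03 t 27.22
  -> (0.4104, 0.4085, 0.033, 165) travel [-0.0017, 0.0004, 0.2062] spin 0.0005
```

```bash
python3 -m inch '{"travel": [[-0.001,0,0.035],[-0.001,0,0.07],[-0.001,0,0.105],[-0.001,0,0.14],[-0.001,0,0.165],[-0.001,0,0.185],[-0.001,0,0.197],[-0.001,0,0.204],[-0.001,0,0.206],[-0.001,0,0.206]], "spin": [0,0,0,0,0,0,0,0,0,0]}'
python3 -m inch '{"travel": [[0,0,0.001],[0,0,0.001],[0,0,0.001]], "spin": [0,0,0]}' 0.37 10
python3 -m inch '{"travel": [[0,0,-0.02],[0,0,-0.04],[0,0,-0.08],[0,0,-0.12],[0,0,-0.16],[0,0,-0.2],[0,0,-0.21],[0,0,-0.21]], "spin": [0,0,0,0,0,0,0,0]}'
python3 - <<'E'
from h import *
goto((.45,0,.25,100),(.452,-.375,.2,36))
o,_=heels('top','t6')
for q in o: print(*q)
E
```

```text
t: 28.05
tool_pos: [0.4108, 0.4088, 0.0356]
orientation: [0.411, 3.114, 0.001]
force: [-0.4, -0.7, -0.3]
opening: 0.0477
gripper_force: 15.0
t: 28.3
tool_pos: [0.4111, 0.4097, 0.0354]
orientation: [0.41, 3.113, 0.003]
force: [1.7, -0.5, 0.2]
opening: 0.0578
gripper_force: 0.0
t: 28.97
tool_pos: [0.4124, 0.4109, 0.2505]
orientation: [0.409, 3.108, 0.012]
force: [-0.2, 0.7, -0.3]
opening: 0.0587
gripper_force: 0.0
at [0.4124 0.4109 0.2505] ang 165.01 t 28.97
  -> (0.45, 0, 0.25, 100) travel [-0.1426, -0.3872, 0.0005] spin 1.1346
  -> (0.452, -0.375, 0.2, 36) travel [-0.3697, -0.0631, 0.05] spin 1.117
0.82 [0.9519, 162.0, 0.3955, 0.3166] z 0.0452 col [206.0, 185.0, 153.0] A 2076
0.66 [0.9174, 36.0, 0.4436, -0.3791] z 0.036 col [207.0, 182.0, 146.0] A 1954
0.49 [0.5824, 45.0, 0.4128, 0.3978] z 0.0451 col [191.0, 170.0, 141.0] A 1178
```

```bash
python3 -m inch '{"travel": [[-0.014,-0.038,0],[-0.028,-0.077,0],[-0.043,-0.116,0],[-0.057,-0.155,0],[-0.071,-0.193,0],[-0.085,-0.232,0],[-0.1,-0.271,0],[-0.114,-0.31,0],[-0.128,-0.348,0],[-0.1426,-0.3872,0]], "spin": [0.1135,0.227,0.34,0.454,0.567,0.681,0.794,0.908,1.021,1.1346]}' 0.33 10
python3 -m inch '{"travel": [[-0.037,-0.006,0.005],[-0.074,-0.013,0.01],[-0.111,-0.019,0.015],[-0.148,-0.025,0.02],[-0.185,-0.032,0.025],[-0.222,-0.038,0.03],[-0.259,-0.044,0.035],[-0.296,-0.05,0.04],[-0.333,-0.057,0.045],[-0.3697,-0.0631,0.05]], "spin": [0.112,0.223,0.335,0.447,0.559,0.67,0.782,0.894,1.0,1.117]}'
python3 -m inch '{"travel": [[0,0,0],[0,0,0],[0,0,0]], "spin": [0,0,0]}'
python3 - <<'E'
from h import *
o,_=heels('wrist','w20')
for q in o: print(*q)
goto((.4515,-.375,.021,36))
E
```

```text
t: 29.9
tool_pos: [0.4463, -0.0034, 0.2416]
orientation: [-2.024, -2.399, 0.003]
force: [0.2, 0.8, -0.6]
opening: 0.0621
gripper_force: 0.0
t: 30.73
tool_pos: [0.4482, -0.3777, 0.1907]
orientation: [-2.987, -0.961, 0.003]
force: [0.3, 0.8, 0.4]
opening: 0.0625
gripper_force: 0.0
t: 30.98
tool_pos: [0.4488, -0.3757, 0.1917]
orientation: [-2.984, -0.97, 0.002]
force: [-0.3, 0.1, -0.3]
opening: 0.0623
gripper_force: 0.0
0.71 [0.9453, 33.0, 0.4449, -0.3801] z 0.0346 col [237.0, 219.0, 184.0] A 2133
at [ 0.4497 -0.3754  0.1933] ang 36.1 t 31.08
  -> (0.4515, -0.375, 0.021, 36) travel [0.0017, 0.0008, 0.1723] spin 0.0018
```

```bash
python3 -m inch '{"travel": [[0.001,0.001,0.035],[0.001,0.001,0.07],[0.001,0.001,0.105],[0.001,0.001,0.135],[0.001,0.001,0.155],[0.001,0.001,0.167],[0.001,0.001,0.171],[0.001,0.001,0.171]], "spin": [0.02,0.02,0.02,0.02,0.02,0.02,0.02,0.02]}'
python3 -m inch '{"travel": [[0,0,0],[0,0,0],[0,0,0],[0,0,0],[0,0,0]], "spin": [0,0,0,0,0]}' 0.8 15
python3 -m inch '{"travel": [[0,0,-0.03],[0,0,-0.07],[0,0,-0.11],[0,0,-0.15],[0,0,-0.19],[0,0,-0.22],[0,0,-0.22],[0,0,-0.22]], "spin": [0,0,0,0,0,0,0,0]}'
python3 - <<'E'
from h import *
tilt('w21')
goto((.44,0,.24,10),(.5276,.3284,.24,-15),(.5276,.3284,.033,-15))
E
```

```text
t: 31.75
tool_pos: [0.4512, -0.3762, 0.0229]
orientation: [-2.996, -0.942, 0.0]
force: [-0.2, 0.7, 0.7]
opening: 0.0623
gripper_force: 0.0
t: 32.17
tool_pos: [0.4523, -0.378, 0.0251]
orientation: [2.995, 0.94, 0.003]
force: [0.0, 1.8, 6.6]
opening: 0.0479
gripper_force: 15.0
t: 32.83
tool_pos: [0.4523, -0.3783, 0.2466]
orientation: [2.992, 0.939, 0.005]
force: [0.1, -0.3, -1.8]
opening: 0.0481
gripper_force: 15.0
x -0.030 z -0.0094..-0.0083 med -0.0089 n 36 [169. 144. 117.]
x -0.020 z -0.0103..-0.0086 med -0.0095 n 1311 [178. 151. 123.]
x -0.010 z -0.0104..-0.0086 med -0.0095 n 1381 [215. 190. 155.]
x 0.000 z -0.0104..-0.0086 med -0.0095 n 1496 [245. 223. 182.]
x 0.010 z -0.0101..0.0227 med -0.0032 n 3105 [154. 128. 100.]
at [ 0.4513 -0.3773  0.2438] ang 34.84 t 32.88
  -> (0.44, 0, 0.24, 10) travel [0.2063, -0.3162, 0.0038] spin 0.4335
  -> (0.5276, 0.3284, 0.24, -15) travel [0.1433, -0.3082, -0.0] spin 0.4363
  -> (0.5276, 0.3284, 0.033, -15) travel [0.0, 0.0, 0.207] spin -0.0
```

```bash
python3 -m inch '{"travel": [[0.02,-0.031,0],[0.041,-0.063,0],[0.062,-0.095,0],[0.082,-0.126,0],[0.103,-0.158,0],[0.124,-0.19,0],[0.144,-0.221,0],[0.165,-0.253,0],[0.186,-0.285,0],[0.2063,-0.3162,0]], "spin": [0.043,0.087,0.13,0.173,0.217,0.26,0.303,0.347,0.39,0.4335]}'
python3 -m inch '{"travel": [[0.014,-0.031,0],[0.029,-0.062,0],[0.043,-0.092,0],[0.057,-0.123,0],[0.072,-0.154,0],[0.086,-0.185,0],[0.1,-0.216,0],[0.115,-0.247,0],[0.129,-0.277,0],[0.1433,-0.3082,0]], "spin": [0.044,0.087,0.131,0.174,0.218,0.262,0.305,0.349,0.393,0.4363]}'
python3 -m inch '{"travel": [[0,0,0],[0,0,0],[0,0,0]], "spin": [0,0,0]}'
python3 - <<'E'
from h import *
goto((.5276,.3284,.037,-15))
shot('wrist','w22')
E
```

```text
t: 33.72
tool_pos: [0.4381, 0.0022, 0.2406]
orientation: [-3.129, -0.27, 0.006]
force: [1.1, 0.5, -1.0]
opening: 0.0479
gripper_force: 15.0
t: 34.55
tool_pos: [0.5264, 0.3298, 0.2399]
orientation: [3.112, -0.413, -0.006]
force: [-0.2, 0.4, 0.3]
opening: 0.0482
gripper_force: 15.0
t: 34.8
tool_pos: [0.5264, 0.3281, 0.2405]
orientation: [3.112, -0.408, -0.005]
force: [-0.5, -0.6, -0.6]
opening: 0.0477
gripper_force: 15.0
at [0.5264 0.3281 0.2405] ang -14.94 t 34.8
  -> (0.5276, 0.3284, 0.037, -15) travel [0.0011, -0.0006, 0.2035] spin 0.0011
```

View pics/w22.png

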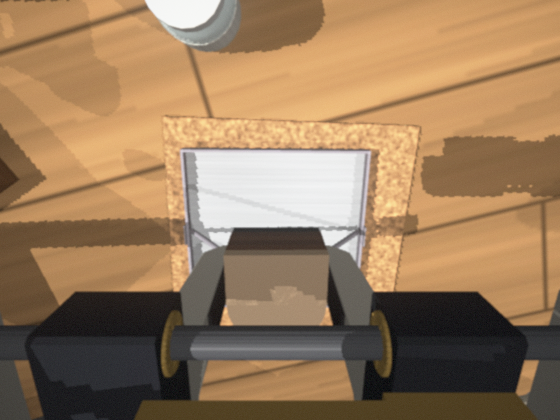

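Heel C is over the far half of the tray, centred between the side rims at (185…370), and the jar is well clear. I'll lower it.

```bash
python3 -m inch '{"travel": [[0.001,0,0.035],[0.001,0,0.07],[0.001,0,0.105],[0.001,0,0.14],[0.001,0,0.165],[0.001,0,0.185],[0.001,0,0.196],[0.001,0,0.203],[0.001,0,0.204],[0.001,0,0.204]], "spin": [0,0,0,0,0,0,0,0,0,0]}'
python3 -m inch '{"travel": [[0,0,0.001],[0,0,0.001],[0,0,0.001]], "spin": [0,0,0]}' 0.37 10
python3 -m inch '{"travel": [[0,0,-0.02],[0,0,-0.04],[0,0,-0.08],[0,0,-0.12],[0,0,-0.16],[0,0,-0.2],[0,0,-0.23],[0,0,-0.27],[0,0,-0.27]], "spin": [0,0,0,0,0,0,0,0,0]}'
python3 - <<'E'
from h import *
goto((.45,.2,.307,-15))
E
```

```text
t: 35.68
tool_pos: [0.529, 0.3284, 0.04]
orientation: [-3.114, 0.411, -0.002]
force: [0.4, 0.4, -1.1]
opening: 0.0478
gripper_force: 15.0
t: 35.93
tool_pos: [0.5293, 0.329, 0.0395]
orientation: [-3.113, 0.41, -0.003]
force: [0.9, -0.3, 0.1]
opening: 0.0581
gripper_force: 0.0
t: 36.68
tool_pos: [0.531, 0.33, 0.3194]
orientation: [-3.106, 0.408, -0.019]
force: [0.6, 0.1, 2.7]
opening: 0.0587
gripper_force: 0.0
at [0.531  0.33   0.3194] ang -14.98 t 36.68
  -> (0.45, 0.2, 0.307, -15) travel [-0.0446, 0.1465, 0.0124] spin 0.0003
```

```bash
python3 -m inch '{"travel": [[-0.035,0,0],[-0.07,0,0],[-0.07,0,0],[-0.07,0,0],[-0.07,0,0],[-0.07,0,0],[-0.07,0,0],[-0.07,0,0],[-0.07,0,0],[-0.07,0,0]], "spin": [-0.12,-0.24,-0.36,-0.48,-0.6,-0.72,-0.84,-0.96,-1.08,-1.2]}' 0.4 10
python3 -m inch '{"travel": [[0,0,0],[0,0,0],[0,0,0],[0,0,0],[0,0,0],[0,0,0],[0,0,0],[0,0,0],[0,0,0],[0,0,0]], "spin": [-0.12,-0.24,-0.36,-0.48,-0.6,-0.72,-0.84,-0.96,-1.08,-1.2]}' 0.4 10
python3 -m inch '{"travel": [[0,0,0],[0,0,0],[0,0,0],[0,0,0],[0,0,0],[0,0,0],[0,0,0],[0,0,0],[0,0,0]], "spin": [-0.12,-0.24,-0.36,-0.48,-0.6,-0.742,-0.742,-0.742,-0.742]}'
python3 - <<'E'
from h import *
goto()
im,d,info=shot('wrist','w23'); W=cloud(d,info); z=W[...,2]
m=(z>.17)&(z<.2); print('handle',rect(W,m),m.sum())
mm=(z>.14)&(z<.2)&(np.hypot(W[...,0]-.46,W[...,1]-.346)<.05); print(rect(W,mm))
r=(z>.012)&(z<.03)&(abs(W[...,0]-.46)<.16)&(abs(W[...,1]-.346)<.16); print('rim',rect(W,r),r.sum())
w=(z>.03)&(z<.13)&(abs(W[...,0]-.46)<.13)&(abs(W[...,1]-.346)<.13)
for q in models.masks_of('wrist','heel_0'):
    w&=~cv2.dilate(q['region'].astype(np.uint8),np.ones((9,9))).astype(bool); print('heel',round(q['p'],2),rect(W,q['region']&(z>.035)&(z<.06)))
P=W[w]; print('bail pts',len(P), np.polyfit(P[:,1],P[:,0],1) if len(P)>20 else '')
E
```

```text
t: 37.52
tool_pos: [0.4608, 0.3468, 0.3087]
orientation: [-2.798, -1.429, -0.002]
force: [0.5, 0.2, -0.2]
opening: 0.0557
gripper_force: 0.0
t: 38.35
tool_pos: [0.4608, 0.3467, 0.3087]
orientation: [1.502, 2.759, 0.002]
force: [0.4, 0.3, 0.3]
opening: 0.0557
gripper_force: 0.0
t: 39.1
tool_pos: [0.4608, 0.3467, 0.3084]
orientation: [0.415, 3.114, 0.001]
force: [-0.2, 0.5, -0.3]
opening: 0.0556
gripper_force: 0.0
at [0.4608 0.3467 0.3084] ang 164.81 t 39.1
handle ([0.461, 0.3467], [0.0237, 0.0264], 74.6, [0.4591, 0.3473, 0.1823]) 856
([0.4609, 0.3468], [0.0237, 0.0265], 74.6, [0.4583, 0.3475, 0.1809])
rim ([0.4614, 0.3465], [0.2124, 0.2005], 74.7, [0.4579, 0.3478, 0.0189]) 2244
heel 0.94 ([0.397, 0.3167], [0.0481, 0.0495], 74.8, [0.3942, 0.3177, 0.0436])
heel 0.61 ([0.4217, 0.4074], [0.0478, 0.0496], 74.8, [0.419, 0.408, 0.0437])
heel 0.57 ([0.526, 0.3297], [0.0478, 0.0397], 76.5, [0.5297, 0.3287, 0.0436])
bail pts 600 [0.27619556 0.36430758]
```

View pics/w23.png

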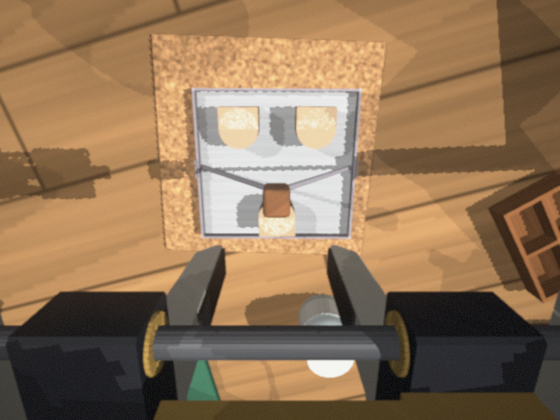

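All three heels stand leather-up in the tray at (238,127), (317,127) and (277,225), and the handle is at (277,200). I'll grasp the handle and lift.

```bash
python3 -m inch '{"travel": [[0,0,0.035],[0,0,0.07],[0,0,0.1],[0,0,0.12],[0,0,0.132],[0,0,0.138],[0,0,0.138]], "spin": [0,0,0,0,0,0,0]}'
python3 -m inch '{"travel": [[0,0,0],[0,0,0],[0,0,0],[0,0,0],[0,0,0],[0,0,0]], "spin": [0,0,0,0,0,0]}' 0.9 40
python3 -m inch '{"travel": [[0,0,-0.002],[0,0,-0.006],[0,0,-0.012],[0,0,-0.02],[0,0,-0.03],[0,0,-0.04],[0,0,-0.05],[0,0,-0.055],[0,0,-0.055]], "spin": [0,0,0,0,0,0,0,0,0]}'
python3 - <<'E'
from h import *
goto()
shot('side','s7')
for n in ('tray','heel_0'): print(n,[(round(q['p'],2),np.round(q['centre'],3).tolist()) for q in models.look_for('side',n)[:4]])
E
```

```text
t: 39.78
tool_pos: [0.4603, 0.3464, 0.1691]
orientation: [-0.41, -3.113, 0.002]
force: [-0.4, 0.0, -0.2]
opening: 0.0556
gripper_force: 0.0
t: 40.28
tool_pos: [0.461, 0.3468, 0.1708]
orientation: [0.409, 3.114, 0.001]
force: [-0.7, 0.0, 2.8]
opening: 0.0241
gripper_force: 40.0
t: 41.03
tool_pos: [0.4617, 0.3472, 0.2276]
orientation: [0.409, 3.112, 0.004]
force: [0.3, 0.1, -4.9]
opening: 0.0237
gripper_force: 40.0
at [0.4617 0.3472 0.2276] ang 165.03 t 41.03
tray [(0.84, [0.472, 0.32, 0.063]), (0.15, [0.764, 0.03, 0.131])]
heel_0 [(0.78, [0.52, 0.314, 0.1]), (0.65, [0.419, 0.393, 0.101]), (0.5, [0.391, 0.303, 0.097])]
```

```bash
python3 - <<'E'
from h import *
for cam in ('top','side'):
    im,d,info=shot(cam,cam+'8'); W=cloud(d,info)
    m=(W[...,2]>.205)&(W[...,2]<.27)&(W[...,0]>.55)&(W[...,0]<.72)&(abs(W[...,1]-.06)<.03)
    P=W[m]
    print(cam,'min x',P[:,0].min())
    for lo in np.arange(.568,.66,.006):
        q=P[(P[:,0]>=lo)&(P[:,0]<lo+.006)]
        if len(q): print(round(lo+.003,3),len(q),q.mean(0).round(4),q[:,2].max().round(4))
    print(np.polyfit(P[:,0],P[:,1],1))
E
```

```text
top min x 0.5738707832510617
0.571 1 [0.5739 0.0655 0.2418] 0.2418
0.577 8 [0.5768 0.0664 0.2432] 0.2503
0.583 5 [0.5827 0.0663 0.2414] 0.2475
0.589 7 [0.5892 0.0664 0.2337] 0.2369
0.595 6 [0.5949 0.0647 0.2301] 0.2376
0.601 7 [0.6015 0.065  0.2248] 0.2281
0.607 6 [0.6063 0.065  0.2298] 0.2325
0.613 9 [0.6123 0.0649 0.2324] 0.2353
0.619 8 [0.6186 0.0646 0.2378] 0.2422
0.625 8 [0.6248 0.0644 0.2412] 0.2447
0.631 6 [0.6308 0.0645 0.2417] 0.2441
0.637 9 [0.6364 0.0624 0.2418] 0.2475
0.643 6 [0.6428 0.0622 0.2427] 0.2493
0.649 9 [0.6497 0.0625 0.2415] 0.2447
0.655 5 [0.6557 0.0625 0.2426] 0.2474
0.661 7 [0.6614 0.0618 0.24  ] 0.2416
[-0.0591576   0.10080039]
side min x 0.5710075568026953
0.571 2 [0.5725 0.0622 0.2405] 0.242
0.577 6 [0.5766 0.0636 0.2404] 0.2451
0.583 6 [0.5826 0.0623 0.2372] 0.2407
0.589 5 [0.5885 0.0629 0.2313] 0.2348
0.595 5 [0.594  0.062  0.2277] 0.2302
0.601 6 [0.5998 0.0625 0.2245] 0.227
0.607 6 [0.6059 0.0617 0.2269] 0.2327
0.613 6 [0.612  0.0605 0.2318] 0.2369
0.619 5 [0.6184 0.0598 0.2375] 0.2408
0.625 6 [0.6243 0.061  0.2409] 0.2436
0.631 6 [0.6304 0.061  0.2407] 0.245
0.637 6 [0.6365 0.0606 0.2408] 0.2427
0.643 6 [0.6426 0.0606 0.2404] 0.245
0.649 6 [0.6485 0.0584 0.242 ] 0.2442
0.655 6 [0.6549 0.061  0.2394] 0.2434
0.661 6 [0.661  0.0602 0.2398] 0.2427
[-0.05232781  0.09337103]
```

```bash
python3 -m inch '{"travel": [[0,0,-0.004],[0,0,-0.012],[0,0,-0.022],[0,0,-0.034],[0,0,-0.046],[0,0,-0.058],[0,0,-0.066],[0,0,-0.07],[0,0,-0.072],[0,0,-0.072]], "spin": [0,0,0,0,0,0,0,0,0,0]}'
python3 - <<'E'
from h import *
goto((.48,.2,.298,170),(.50,.0688,.298,176.8),(.6005,.0635,.298,176.8))
E
```

```text
t: 42.12
tool_pos: [0.4608, 0.3467, 0.2974]
orientation: [0.409, 3.114, 0.0]
force: [0.6, 0.7, -4.5]
opening: 0.0239
gripper_force: 40.0
at [0.4608 0.3467 0.2974] ang 165.03 t 42.12
  -> (0.48, 0.2, 0.298, 170) travel [-0.0564, -0.1367, -0.0006] spin -0.0868
  -> (0.5, 0.0688, 0.298, 176.8) travel [-0.0425, -0.1257, -0.0] spin -0.1187
  -> (0.6005, 0.0635, 0.298, 176.8) travel [-0.1006, 0.0003, -0.0] spin -0.0
```

```bash
python3 -m inch '{"travel": [[-0.001,-0.003,0],[-0.004,-0.01,0],[-0.009,-0.022,0],[-0.015,-0.037,0],[-0.022,-0.053,0],[-0.029,-0.07,0],[-0.036,-0.087,0],[-0.043,-0.104,0],[-0.05,-0.121,0],[-0.0564,-0.137,0]], "spin": [-0.003,-0.01,-0.015,-0.02,-0.03,-0.04,-0.05,-0.065,-0.075,-0.087]}'
python3 -m inch '{"travel": [[-0.006,-0.017,0],[-0.012,-0.034,0],[-0.018,-0.052,0],[-0.024,-0.07,0],[-0.03,-0.086,0],[-0.035,-0.101,0],[-0.039,-0.113,0],[-0.041,-0.121,0],[-0.0425,-0.1257,0],[-0.0425,-0.1257,0]], "spin": [-0.012,-0.024,-0.036,-0.05,-0.064,-0.08,-0.095,-0.107,-0.1187,-0.1187]}'
python3 -m inch '{"travel": [[0,0,0],[0,0,0],[0,0,0]], "spin": [0,0,0]}'
python3 - <<'E'
from h import *
goto((.6005,.0635,.298,176.8))
im,d,info=shot('wrist','w24'); W=cloud(d,info)
m=(W[...,2]>.205)&(W[...,2]<.27)&(W[...,0]>.55)&(W[...,0]<.72)&(abs(W[...,1]-.06)<.03)
P=W[m]; print(len(P))
if len(P): print('tip', P[:,0].min(), P.mean(0))
for lo in np.arange(.568,.66,.006):
    q=P[(P[:,0]>=lo)&(P[:,0]<lo+.006)]
    if len(q): print(round(lo+.003,3),len(q),q.mean(0).round(4))
shot('side','s9')
E
```

```text
t: 42.95
tool_pos: [0.4795, 0.1979, 0.2963]
orientation: [-0.273, -3.129, 0.001]
force: [-0.1, 1.1, -5.5]
opening: 0.0237
gripper_force: 40.0
t: 43.78
tool_pos: [0.4996, 0.0672, 0.2965]
orientation: [-0.088, -3.14, 0.001]
force: [-0.5, -0.7, -5.0]
opening: 0.0238
gripper_force: 40.0
t: 44.03
tool_pos: [0.4998, 0.069, 0.297]
orientation: [-0.086, -3.14, -0.0]
force: [0.7, 0.3, -4.2]
opening: 0.0239
gripper_force: 40.0
at [0.4998 0.069  0.297 ] ang 176.84 t 44.03
  -> (0.6005, 0.0635, 0.298, 176.8) travel [-0.1009, 0.0, -0.001] spin 0.0008
398
tip 0.6098191426976324 [0.62331076 0.06380012 0.23641934]
0.607 1 [0.6098 0.0634 0.2318]
0.613 87 [0.6135 0.0642 0.2311]
0.619 104 [0.619  0.0641 0.2351]
0.625 90 [0.6246 0.0637 0.2388]
0.631 61 [0.6309 0.0635 0.24  ]
0.637 53 [0.6366 0.0631 0.2398]
0.643 2 [0.6409 0.0664 0.2378]
```

View pics/s9.png

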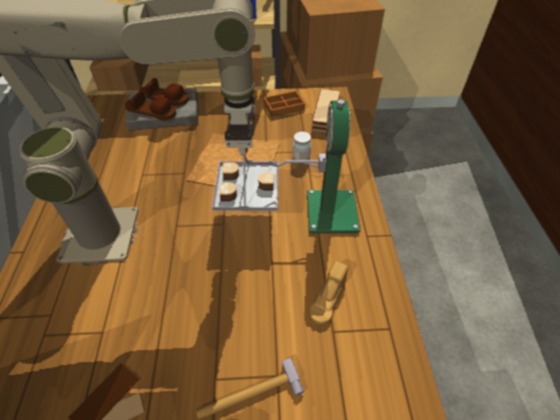

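The side view shows the tray held level at (247,187) with three heels in it, in front of the hook tip at (275,163). I'll move forward over the seat.

```bash
python3 -m inch '{"travel": [[-0.003,0,0],[-0.009,0,0],[-0.02,0,0],[-0.034,0,0],[-0.048,0,0],[-0.063,0,0],[-0.078,0,0],[-0.09,0,0],[-0.098,0,0],[-0.101,0,0]], "spin": [0,0,0,0,0,0,0,0,0,0]}'
python3 -m inch '{"travel": [[0,0,0.003],[0,0,0.006],[0,0,0.009],[0,0,0.012],[0,0,0.015],[0,0,0.018],[0,0,0.021],[0,0,0.024],[0,0,0.027],[0,0,0.029]], "spin": [0,0,0,0,0,0,0,0,0,0]}'
python3 - <<'E'
from h import *
goto((.6005,.064,.298,176.8))
im,d,info=shot('side','s10')
s=robot.read_state(); a=np.array(s['tool_pos'])
u=proj(a-[0,0,.034],info); print(u)
x,y=int(u[0]),int(u[1]); cv2.imwrite('pics/s10c.png',cv2.resize(im[y-60:y+90,x-90:x+110,::-1],None,fx=4,fy=4,interpolation=cv2.INTER_CUBIC))
E
```

```text
t: 44.97
tool_pos: [0.6018, 0.0628, 0.2964]
orientation: [-0.087, -3.14, 0.0]
force: [0.1, -1.0, -5.2]
opening: 0.0237
gripper_force: 40.0
t: 45.8
tool_pos: [0.6006, 0.0629, 0.2675]
orientation: [-0.087, -3.14, 0.0]
force: [-0.5, -0.2, -5.1]
opening: 0.0235
gripper_force: 40.0
at [0.6006 0.0629 0.2675] ang 176.81 t 45.8
  -> (0.6005, 0.064, 0.298, 176.8) travel [0.0001, 0.0011, -0.0305] spin 0.0002
[277.6835183  162.80037108]
```

View pics/s10c.png

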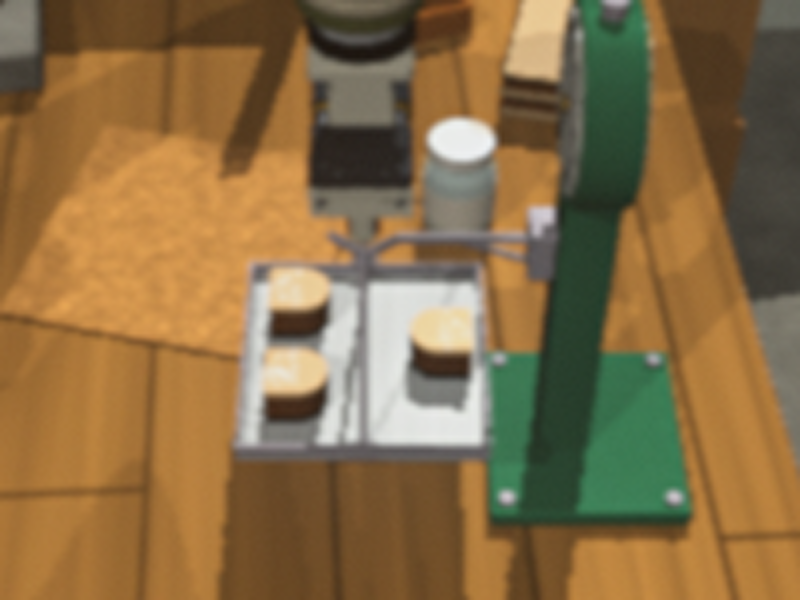

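The crop shows the bail peak over the V at (360,250), with the hook tip on its near side at (333,237) and the heels standing. I'll lower slowly and watch the force.

```bash
python3 -m inch '{"travel": [[0,0.001,0.001],[0,0.001,0.0025],[0,0.001,0.004],[0,0.001,0.0055],[0,0.001,0.007],[0,0.001,0.0085],[0,0.001,0.01],[0,0.001,0.0115],[0,0.001,0.013],[0,0.001,0.0145]], "spin": [0,0,0,0,0,0,0,0,0,0]}'
python3 -m inch '{"travel": [[0,0,0.0015],[0,0,0.003],[0,0,0.0045],[0,0,0.006],[0,0,0.0075],[0,0,0.009],[0,0,0.0105],[0,0,0.012],[0,0,0.0135],[0,0,0.015]], "spin": [0,0,0,0,0,0,0,0,0,0]}'
python3 -m inch '{"travel": [[0,0,0.001],[0,0,0.002],[0,0,0.003],[0,0,0.004],[0,0,0.005],[0,0,0.006],[0,0,0.006],[0,0,0.006],[0,0,0.006],[0,0,0.006]], "spin": [0,0,0,0,0,0,0,0,0,0]}'
python3 - <<'E'
from h import *
F=[]
for i in range(4):
    optics.read_camera('side'); F.append(robot.read_state()['force'])
print(np.mean(F,0)); goto()
E
```

```text
t: 46.68
tool_pos: [0.6009, 0.064, 0.2536]
orientation: [0.087, 3.14, 0.0]
force: [0.5, 1.7, -2.9]
opening: 0.0234
gripper_force: 40.0
t: 47.52
tool_pos: [0.6009, 0.064, 0.2386]
orientation: [0.087, 3.14, 0.0]
force: [0.1, 1.6, -1.6]
opening: 0.0233
gripper_force: 40.0
t: 48.35
tool_pos: [0.6009, 0.0639, 0.2327]
orientation: [0.087, 3.14, 0.0]
force: [1.1, 2.9, 0.2]
opening: 0.0234
gripper_force: 40.0
[ 1.70731786  2.65817531 -0.20436104]
at [0.6009 0.064  0.2326] ang 176.82 t 48.55
```

```bash
python3 -m inch '{"travel": [[-0.0005,0.0005,0],[-0.001,0.001,0],[-0.0015,0.0015,0],[-0.0015,0.002,0],[-0.0015,0.002,0],[-0.0015,0.002,0],[-0.0015,0.002,0]], "spin": [0,0,0,0,0,0,0]}'
python3 - <<'E'
from h import *
F=[]
for i in range(5):
    optics.read_camera('side'); F.append(robot.read_state()['force'])
print(np.mean(F,0)); goto()
E
```

```text
t: 49.13
tool_pos: [0.602, 0.0651, 0.2322]
orientation: [-0.088, -3.139, 0.002]
force: [-2.7, -4.5, -0.1]
opening: 0.0238
gripper_force: 40.0
[-3.00267255 -4.37130125 -0.06842106]
at [0.602  0.0652 0.2323] ang 176.79 t 49.38
```

```bash
python3 -m inch '{"travel": [[0.0005,-0.0006,0],[0.0009,-0.0012,0],[0.0009,-0.0012,0],[0.0009,-0.0012,0],[0.0009,-0.0012,0]], "spin": [0,0,0,0,0]}'
python3 - <<'E'
from h import *
F=[]
for i in range(5):
    optics.read_camera('side'); F.append(robot.read_state()['force'])
print(np.mean(F,0)); goto()
E
```

```text
t: 49.8
tool_pos: [0.6017, 0.0649, 0.2328]
orientation: [0.087, 3.14, 0.001]
force: [0.3, -0.7, -0.1]
opening: 0.0238
gripper_force: 40.0
[ 0.98599431  0.45137901 -0.64009509]
at [0.6017 0.0649 0.2327] ang 176.83 t 50.05
```

```bash
python3 -m inch '{"travel": [[0,0,0],[0,0,0],[0,0,0]], "spin": [0,0,0]}' 0.74 3
python3 -m inch '{"travel": [[0,0,0],[0,0,0],[0,0,0],[0,0,0],[0,0,0],[0,0,0]], "spin": [0,0,0,0,0,0]}' 0.4 10
python3 -m inch '{"travel": [[0,0,-0.005],[0,0,-0.015],[0,0,-0.03],[0,0,-0.05],[0,0,-0.07],[0,0,-0.09],[0,0,-0.1],[0,0,-0.1],[0,0,-0.1],[0,0,-0.1]], "spin": [0,0,0,0,0,0,0,0,0,0]}'
python3 -m inch '{"travel": [[0,0,0],[0,0,0],[0,0,0],[0,0,0],[0,0,0],[0,0,0],[0,0,0],[0,0,0],[0,0,0],[0,0,0]], "spin": [0,0,0,0,0,0,0,0,0,0]}'
python3 -m inch '{"travel": [[0,0,0],[0,0,0],[0,0,0],[0,0,0],[0,0,0],[0,0,0],[0,0,0],[0,0,0],[0,0,0],[0,0,0]], "spin": [0,0,0,0,0,0,0,0,0,0]}'
cat > meas.py <<'E'
from h import *
goto()
im,d,info=shot('wrist','m%d'%int(robot.read_state()['t']*10)); W=cloud(d,info)
c=W-np.array(robot.read_state()['tool_pos']); r=np.hypot(c[...,0],c[...,1]); z=W[...,2]
m=(r<.03)&(z>.2)&(z<.29)&(c[...,2]<-.03); P=W[m]
if len(P):
    top=np.percentile(P[:,2],90); k=m&(abs(z-top)<.005); print('handle top z',top,rect(W,k),k.sum())
rr=(z>.05)&(z<.11)&(r<.17); print('rim',rect(W,rr),rr.sum())
for q in models.masks_of('wrist','heel_0'):
    h=q['region']&(z>.05)&(z<.2); print('heel',round(q['p'],2),rect(W,h)) 
    P=W[h]; P=P[abs(P[:,2]-np.median(P[:,2]))<.008]; A=np.c_[P[:,:2],np.ones(len(P))]; print('  slope',np.linalg.lstsq(A,P[:,2],rcond=None)[0][:2].round(3))
E
python3 meas.py
```

```text
t: 50.3
tool_pos: [0.6013, 0.0648, 0.2325]
orientation: [-0.087, -3.14, -0.0]
force: [0.2, -1.4, -0.6]
opening: 0.0243
gripper_force: 0.1
t: 50.8
tool_pos: [0.6014, 0.0647, 0.2325]
orientation: [-0.087, -3.14, 0.0]
force: [-0.3, 0.6, -0.1]
opening: 0.0546
gripper_force: 0.0
t: 51.63
tool_pos: [0.6011, 0.0647, 0.3312]
orientation: [-0.087, -3.139, 0.0]
force: [0.0, 0.6, -0.8]
opening: 0.0559
gripper_force: 0.0
t: 52.47
tool_pos: [0.6014, 0.0647, 0.3326]
orientation: [0.087, 3.14, 0.0]
force: [-0.1, 0.7, 0.8]
opening: 0.056
gripper_force: 0.0
t: 53.3
tool_pos: [0.6014, 0.0647, 0.3325]
orientation: [-0.087, -3.14, 0.0]
force: [0.0, 0.0, -0.0]
opening: 0.0559
gripper_force: 0.0
at [0.6014 0.0647 0.3325] ang 176.82 t 53.3
handle top z 0.24382906026600862 ([0.5997, 0.0648], [0.0238, 0.0264], 87.4, [0.5988, 0.0651, 0.2427]) 1009
rim ([0.6287, 0.0632], [0.212, 0.2444], 86.2, [0.6004, 0.0651, 0.0746]) 26043
heel 0.93 ([0.5557, 0.1186], [0.0534, 0.0513], 86.1, [0.5521, 0.1161, 0.1007])
  slope [0.042 0.002]
heel 0.75 ([0.5512, 0.0199], [0.0528, 0.0547], 86.6, [0.5466, 0.0231, 0.1])
  slope [0.04  0.001]
heel 0.61 ([0.6694, 0.0609], [0.0519, 0.1632], 86.5, [0.7408, 0.0565, 0.1267])
  slope [-0.164  0.007]
heel 0.6 ([0.6723, 0.0622], [0.0469, 0.0399], 88.8, [0.6765, 0.0631, 0.1062])
  slope [ 0.047 -0.003]
```

The tray hangs freely and tilts only about 2.4°. I'll let the pointer rest a little longer and confirm nothing moves.

```bash
python3 -m inch '{"travel": [[0.001,0,0],[0.001,0,0],[0.001,0,0],[0.001,0,0],[0.001,0,0],[0.001,0,0],[0.001,0,0],[0.001,0,0],[0.001,0,0],[0.001,0,0]], "spin": [0,0,0,0,0,0,0,0,0,0]}'
python3 -m inch '{"travel": [[0,0,0],[0,0,0],[0,0,0],[0,0,0],[0,0,0],[0,0,0],[0,0,0],[0,0,0],[0,0,0],[0,0,0]], "spin": [0,0,0,0,0,0,0,0,0,0]}'
python3 meas.py
python3 -m inch '{"travel": [[0,0,0.02],[0,0,0.04],[0,0,0.06],[0,0,0.075],[0,0,0.088],[0,0,0.096],[0,0,0.1],[0,0,0.101],[0,0,0.101]], "spin": [0,0,0,0,0,0,0,0,0]}'
python3 -m inch '{"travel": [[0,0,0],[0,0,0],[0,0,0],[0,0,0],[0,0,0],[0,0,0],[0,0,0]], "spin": [0,0,0,0,0,0,0]}' 0.9 40
python3 -c "
from h import *
goto()"
```

```text
t: 54.23
tool_pos: [0.6004, 0.0647, 0.3325]
orientation: [0.087, 3.14, -0.0]
force: [-0.1, 0.3, 0.5]
opening: 0.0557
gripper_force: 0.0
t: 55.07
tool_pos: [0.6004, 0.0647, 0.3326]
orientation: [0.087, 3.14, -0.0]
force: [-0.8, 1.4, -0.3]
opening: 0.0557
gripper_force: 0.0
at [0.6004 0.0647 0.3326] ang 176.81 t 55.07
handle top z 0.2438645350524583 ([0.5997, 0.065], [0.0239, 0.0257], 86.1, [0.5989, 0.065, 0.2428]) 997
rim ([0.6288, 0.0633], [0.2124, 0.2446], 86.4, [0.6003, 0.0651, 0.0746]) 25958
heel 0.94 ([0.5492, 0.0194], [0.054, 0.0498], 86.8, [0.5464, 0.0229, 0.1006])
  slope [0.043 0.   ]
heel 0.92 ([0.6739, 0.0627], [0.0384, 0.0507], 2.2, [0.6769, 0.0626, 0.1061])
  slope [ 0.043 -0.003]
heel 0.86 ([0.5579, 0.1194], [0.0551, 0.0559], 86.5, [0.5522, 0.1157, 0.1006])
  slope [ 0.041 -0.001]
t: 55.92
tool_pos: [0.6007, 0.0647, 0.2321]
orientation: [0.087, 3.14, 0.0]
force: [0.2, -0.5, 0.4]
opening: 0.0558
gripper_force: 0.0
t: 56.5
tool_pos: [0.6006, 0.0648, 0.2317]
orientation: [0.087, 3.14, 0.0]
force: [1.8, 0.6, 0.5]
opening: 0.0236
gripper_force: 40.0
at [0.6006 0.0648 0.2317] ang 176.82 t 56.5
```

Readings are the same 2 s apart, so the pointer has settled. The handle is gripped again, so I'll lift slowly off the hook.

```bash
python3 -m inch '{"travel": [[0,0,-0.001],[0,0,-0.003],[0,0,-0.005],[0,0,-0.007],[0,0,-0.009],[0,0,-0.011],[0,0,-0.013],[0,0,-0.015],[0,0,-0.017],[0,0,-0.019]], "spin": [0,0,0,0,0,0,0,0,0,0]}'
python3 -m inch '{"travel": [[0,0,-0.002],[0,0,-0.004],[0,0,-0.006],[0,0,-0.008],[0,0,-0.01],[0,0,-0.012],[0,0,-0.014],[0,0,-0.016],[0,0,-0.018],[0,0,-0.021]], "spin": [0,0,0,0,0,0,0,0,0,0]}'
python3 -m inch '{"travel": [[0,0,-0.003],[0,0,-0.006],[0,0,-0.01],[0,0,-0.014],[0,0,-0.018],[0,0,-0.022],[0,0,-0.025],[0,0,-0.027],[0,0,-0.028],[0,0,-0.028]], "spin": [0,0,0,0,0,0,0,0,0,0]}'
python3 - <<'E'
from h import *
goto((.50,.0695,.3,176.8),(.46,.2,.3,169),(.4433,.3387,.3,162.6))
E
```

```text
t: 57.33
tool_pos: [0.6005, 0.0648, 0.2506]
orientation: [-0.087, -3.14, -0.0]
force: [3.1, 1.5, -2.9]
opening: 0.024
gripper_force: 40.0
t: 58.17
tool_pos: [0.5999, 0.0645, 0.2712]
orientation: [-0.087, -3.139, 0.001]
force: [-0.1, 0.4, -4.2]
opening: 0.0236
gripper_force: 40.0
t: 59.0
tool_pos: [0.6005, 0.0647, 0.2998]
orientation: [0.087, 3.14, 0.0]
force: [0.3, 0.4, -4.9]
opening: 0.0237
gripper_force: 40.0
at [0.6005 0.0647 0.2998] ang 176.82 t 59.0
  -> (0.5, 0.0695, 0.3, 176.8) travel [0.1007, -0.0008, -0.0002] spin 0.0003
  -> (0.46, 0.2, 0.3, 169) travel [0.0472, 0.1281, -0.0] spin 0.1361
  -> (0.4433, 0.3387, 0.3, 162.6) travel [0.0429, 0.133, -0.0] spin 0.1117
```

```bash
python3 -m inch '{"travel": [[0.003,0,0],[0.009,0,0],[0.02,0,0],[0.034,0,0],[0.048,0,0],[0.063,0,0],[0.078,0,0],[0.09,0,0],[0.098,0,0],[0.1,0,0]], "spin": [0,0,0,0,0,0,0,0,0,0]}'
python3 - <<'E'
from h import *
for cam in ('top','side'):
    im,d,info=shot(cam,cam+'11'); W=cloud(d,info); z=W[...,2]
    for k in models.masks_of(cam,'pad')[:2]: print(cam,round(k['p'],2),rect(W,k['region']&(abs(z-.005)<.005)),k['region'].sum())
    for k in models.masks_of(cam,'heel_0')[:4]: print('heel',round(k['p'],2),rect(W,k['region']&(z>.1)))
E
```

```text
t: 59.83
tool_pos: [0.4993, 0.0704, 0.2996]
orientation: [0.087, 3.14, 0.0]
force: [0.3, 1.0, -5.4]
opening: 0.0239
gripper_force: 40.0
top 0.64 ([0.4433, 0.3386], [0.291, 0.2891], 72.5, [0.4414, 0.3759, 0.0052]) 6834
heel 0.87 ([0.452, 0.1213], [0.0483, 0.0452], 89.7, [0.4497, 0.121, 0.1705])
heel 0.71 ([0.4478, 0.0211], [0.0511, 0.034], 0.8, [0.4459, 0.0216, 0.169])
side 0.72 ([0.4435, 0.3383], [0.3008, 0.2994], 76.2, [0.4076, 0.3581, 0.0055]) 1963
heel 0.73 ([0.4531, 0.1194], [0.0531, 0.0458], 88.4, [0.4524, 0.1101, 0.1649])
heel 0.59 ([0.4427, 0.0273], [0.0542, 0.0608], 82.7, [0.4465, 0.0169, 0.1631])
```

```bash
python3 -m inch '{"travel": [[0.001,0.003,0],[0.004,0.01,0],[0.008,0.021,0],[0.013,0.035,0],[0.019,0.05,0],[0.024,0.066,0],[0.03,0.082,0],[0.036,0.098,0],[0.042,0.114,0],[0.047,0.128,0]], "spin": [0.003,0.01,0.02,0.035,0.05,0.065,0.08,0.1,0.12,0.136]}'
python3 -m inch '{"travel": [[0.006,0.017,0],[0.011,0.034,0],[0.017,0.051,0],[0.022,0.068,0],[0.028,0.086,0],[0.033,0.102,0],[0.038,0.117,0],[0.041,0.127,0],[0.043,0.133,0],[0.043,0.133,0]], "spin": [0.015,0.03,0.045,0.06,0.075,0.09,0.1,0.107,0.1135,0.1135]}'
python3 -m inch '{"travel": [[0,0,0],[0,0,0],[0,0,0]], "spin": [0,0,0]}'
python3 - <<'E'
from h import *
goto((.4404,.3395,.3,162.5),(.4404,.3395,.175,162.5))
E
```

```text
t: 60.97
tool_pos: [0.4601, 0.2023, 0.2995]
orientation: [-0.302, -3.127, -0.001]
force: [0.1, 0.8, -4.8]
opening: 0.0236
gripper_force: 40.0
t: 61.8
tool_pos: [0.4434, 0.3406, 0.2993]
orientation: [-0.476, -3.105, 0.0]
force: [-0.3, -0.9, -5.3]
opening: 0.0236
gripper_force: 40.0
t: 62.05
tool_pos: [0.4441, 0.3387, 0.2996]
orientation: [0.479, 3.105, -0.0]
force: [-0.7, -0.0, -4.7]
opening: 0.024
gripper_force: 40.0
at [0.4441 0.3387 0.2996] ang 162.47 t 62.05
  -> (0.4404, 0.3395, 0.3, 162.5) travel [0.0038, -0.0004, -0.0004] spin -0.0005
  -> (0.4404, 0.3395, 0.175, 162.5) travel [0.0, 0.0, 0.125] spin -0.0
```

```bash
python3 -m inch '{"travel": [[0.001,0,0.006],[0.003,0,0.018],[0.0038,0,0.034],[0.0038,0,0.052],[0.0038,0,0.07],[0.0038,0,0.087],[0.0038,0,0.101],[0.0038,0,0.111],[0.0038,0,0.117],[0.0038,0,0.12]], "spin": [0,0,0,0,0,0,0,0,0,0]}'
python3 -m inch '{"travel": [[0,0,0.001],[0,0,0.002],[0,0,0.003],[0,0,0.004],[0,0,0.005],[0,0,0.006],[0,0,0.006],[0,0,0.006]], "spin": [0,0,0,0,0,0,0,0]}'
python3 -m inch '{"travel": [[0,0,0],[0,0,0.0005],[0,0,0.001],[0,0,0.0015],[0,0,0.002],[0,0,0.0025],[0,0,0.003],[0,0,0.003]], "spin": [0,0,0,0,0,0,0,0]}' - 8
python3 - <<'E'
from h import *
goto()
E
```

```text
t: 62.88
tool_pos: [0.4396, 0.3401, 0.178]
orientation: [-0.477, -3.104, 0.002]
force: [0.1, 0.1, -4.3]
opening: 0.0235
gripper_force: 40.0
t: 63.55
tool_pos: [0.4416, 0.3409, 0.1755]
orientation: [0.477, 3.102, 0.003]
force: [2.3, -2.2, 5.9]
opening: 0.0239
gripper_force: 40.0
t: 64.22
tool_pos: [0.4424, 0.3406, 0.1725]
orientation: [0.478, 3.1, 0.003]
force: [6.4, -4.2, 7.3]
opening: 0.0239
gripper_force: 8.0
at [0.4424 0.3406 0.1725] ang 162.49 t 64.22
```

```bash
python3 -m inch '{"travel": [[0,0,-0.001],[0,0,-0.001],[0,0,-0.001]], "spin": [0,0,0]}' - 3
python3 -m inch '{"travel": [[0,0,0],[0,0,0],[0,0,0],[0,0,0],[0,0,0]], "spin": [0,0,0,0,0]}' 0.4 10
python3 -m inch '{"travel": [[0,0,-0.01],[0,0,-0.03],[0,0,-0.06],[0,0,-0.09],[0,0,-0.12],[0,0,-0.14],[0,0,-0.15],[0,0,-0.15],[0,0,-0.15]], "spin": [0,0,0,0,0,0,0,0,0]}'
cat > fin.py <<'E'
from h import *
goto()
for cam in ('wrist','top'):
    im,d,info=shot(cam,cam+'f%d'%int(robot.read_state()['t']*10)); W=cloud(d,info); z=W[...,2]
    near=(abs(W[...,0]-.443)<.17)&(abs(W[...,1]-.339)<.17)
    m=near&(z>.17)&(z<.2); print(cam,'handle',rect(W,m)[0])
    for k in models.masks_of(cam,'tray')[:1]: print('tray',round(k['p'],2),rect(W,k['region']&near&(z<.03)&(z>0)))
    for k in models.masks_of(cam,'pad')[:1]: print('pad',round(k['p'],2),rect(W,k['region']&(z<.01)))
    for q in models.masks_of(cam,'heel_0'): print('heel',round(q['p'],2),rect(W,q['region']&(z>.035)&(z<.06)))
E
python3 fin.py; ls pics | grep wristf
```

```text
t: 64.47
tool_pos: [0.4403, 0.3407, 0.1715]
orientation: [0.477, 3.105, 0.0]
force: [2.4, -0.5, 2.1]
opening: 0.0239
gripper_force: 3.0
t: 64.88
tool_pos: [0.4399, 0.3406, 0.1712]
orientation: [-0.477, -3.105, 0.001]
force: [0.8, 0.7, -0.1]
opening: 0.0524
gripper_force: 0.0
t: 65.63
tool_pos: [0.4403, 0.3406, 0.3213]
orientation: [0.477, 3.105, 0.0]
force: [-0.0, -0.3, -0.8]
opening: 0.0558
gripper_force: 0.0
at [0.4403 0.3406 0.3213] ang 162.52 t 65.63
wrist handle [0.441, 0.341]
tray 0.63 ([0.4443, 0.3388], [0.2217, 0.2107], 72.6, [0.4371, 0.3384, 0.0089])
pad 0.57 ([0.4443, 0.3365], [0.2946, 0.2946], 72.9, [0.4154, 0.3426, 0.0036])
heel 0.93 ([0.3761, 0.3129], [0.0483, 0.0487], 72.5, [0.3737, 0.314, 0.0436])
heel 0.74 ([0.5048, 0.3213], [0.0484, 0.0428], 74.8, [0.5096, 0.3205, 0.0436])
top handle [0.0, 0.0]
tray 0.57 ([0.4416, 0.3434], [0.2198, 0.2046], 72.5, [0.4436, 0.3136, 0.0104])
pad 0.71 ([0.4433, 0.339], [0.2959, 0.2946], 73.0, [0.4538, 0.3012, 0.0046])
heel 0.71 ([0.376, 0.3117], [0.0483, 0.0458], 70.4, [0.3737, 0.3115, 0.0449])
heel 0.55 ([0.5002, 0.323], [0.0492, 0.0496], 73.9, [0.5015, 0.3213, 0.0453])
wristf656.pngh.py:30: RuntimeWarning: Mean of empty slice.
  r=cv2.minAreaRect(P[:,:2].astype(np.float32)); return np.round(r[0],4).tolist(),np.round(r[1],4).tolist(),round(r[2],1),P.mean(0).round(4).tolist()
  ret = um.true_divide(
```

View pics/wristf656.png

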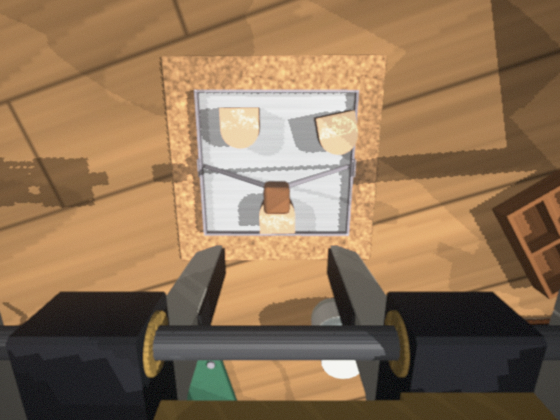

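The tray is back on the cork, and the heels at (240,127) and (277,220) stand as placed. The one at (337,130) has been knocked aside and turned against the rim. I'll check whether it still stands flat.

```bash
python3 - <<'E'
from h import *
im,d,info=shot('wrist','w30'); W=cloud(d,info); z=W[...,2]
c=np.array([.441,.341]); a=np.radians(-17.4); X=np.array([np.cos(a),np.sin(a)]);Y=np.array([-np.sin(a),np.cos(a)])
tx=(W[...,:2]-c)@X; ty=(W[...,:2]-c)@Y
m=(tx<-.02)&(tx>-.11)&(ty>.01)&(ty<.13)&(z>.03)&(z<.07)
P=np.c_[tx[m],ty[m],z[m]]; k=abs(P[:,2]-np.median(P[:,2]))<.004; Q=P[k]
print('top plane',np.linalg.lstsq(np.c_[Q[:,:2],np.ones(len(Q))],Q[:,2],rcond=None)[0].round(3),'z',np.median(Q[:,2]),'x',Q[:,0].min(),Q[:,0].max(),'y',Q[:,1].min(),Q[:,1].max(),len(Q))
print(cv2.minAreaRect(Q[:,:2].astype(np.float32)))
E
```

```text
top plane [0.001 0.003 0.043] z 0.043727029213842014 x -0.0734527280244921 -0.020694500226487507 y 0.04923950482636124 0.10116241377664274 1422
((-0.04513188824057579, 0.07758074998855591), (0.04978271573781967, 0.04844722896814346), 11.917003631591797)
```

All three heels are level at the same height and inside the rim. The knocked one reaches 101 mm and the rim's inner face is at 102 mm. The tray is about 3 mm from the pad's centre and the hand is clear, so I'll hand in.

```bash
python3 -c "
from plant import close_job
print(close_job())"
```

```text
the job is handed in; nothing more can be done
None
```

I loaded all three heels, turning two over first, hung the tray until it settled, and set it back about 3 mm off the pad's centre with all three upright; one got knocked against the rim but still stands flat inside it.

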